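Load the slide warmer

TASK

Carry every slide tray that is on the bench onto the plate of the slide warmer with the cranked spatula, sliding its blade under each tray, so that the trays all stand flat and fully on the plate; keep them level and do not touch them with the gripper or the arm. Then hang the spatula by its eye on the stand's peg and let go, and last of all switch the warmer on by pushing its lever all the way over, away from the robot. Leave the other things on the bench where they are.

Things in the scene. Friction and masses are not known exactly. Their poses are not given: they have to be found in the camera images.
- warmer: slide warmer, white fixed box, x -110 to 110, y -270 to 212, 45 mm high. Its flat aluminium plate, 190 (x) x 400 (y) mm, is flush with the box's top and centred on the origin; rims 10 mm high border it at the back (+x) and both ends, the front (-x, to the robot) is open. Origin: on the bench below the plate's middle.
- plate_middle (a point): middle of the warmer's plate, on its surface, 45 mm above the bench; axes as warmer (x to the back, y along the plate)
- power (a joint): the warmer's switch lever, 60 mm long, on its right (-y) end on top, centred at x 0, y -237 mm of the warmer: about 0 (off, leaning to the warmer's -x, the robot) to 1.0 (on, leaning to the warmer's +x); it stays where left
- power_tip (a point): tip of the switch lever
- tray1: dull grey metal slide tray: flat plate 90 (x) x 98 (y) x 3 mm on two runners along x (8 wide, 10 high, 90 long, under its two long-way edges y = +-45), so under the plate is a tunnel 82 wide and 10 high, open at both x ends; top at 13 mm. Three glass slides fixed on top, long side along x. 120 g. Origin: centre of its underside, at the runners' feet. May be absent.
- tray2: dull grey metal slide tray: flat plate 90 (x) x 98 (y) x 3 mm on two runners along x (8 wide, 10 high, 90 long, under its two long-way edges y = +-45), so under the plate is a tunnel 82 wide and 10 high, open at both x ends; top at 13 mm. Three glass slides fixed on top, long side along x. 120 g. Origin: centre of its underside, at the runners' feet. May be absent.
- tray3: dull grey metal slide tray: flat plate 90 (x) x 98 (y) x 3 mm on two runners along x (8 wide, 10 high, 90 long, under its two long-way edges y = +-45), so under the plate is a tunnel 82 wide and 10 high, open at both x ends; top at 13 mm. Three glass slides fixed on top, long side along x. 120 g. Origin: centre of its underside, at the runners' feet. May be absent.
- spatula: cranked steel spatula, stands on its blade, 220 g. Blade x -50 to 60 (free edge), 60 wide, 2.5 thick. Riser at its back, x -56 to -50, 30 wide, 126 tall. From its top the handle runs forward over the blade, 118 up: eye (upright 7 mm rod loop, hole along y, 30 across, 44 overall, at x -20), then black grip bar, x 0 to 60, 16 thick (y), 25 tall. Origin: blade underside.
- spatula_grip (a point): middle of the black grip bar; spatula x 30, z 118 mm
- spatula_eye (a point): centre of the spatula's eye; spatula x -20, z 118 mm
- stand: retort stand fixed to the bench: base 120 x 140 x 14 mm, upright rod 14 mm thick, 287 tall, with a level steel peg of 10 mm diameter, 250 mm up, running along the stand's -x (to the robot) from the clamp at x -13 to -104 mm, its last 10 mm bent up by 6 mm. Origin: on the bench below the rod.
- peg_root (a point): peg's axis where it leaves the clamp, 250 mm up; axes as stand (the peg runs along -x)
- peg_tip (a point): end of the peg's axis, 104 mm out from the rod, 256 mm up
- reagent: brown bottle, 72 mm wide, 150 mm tall: a loose bystander, to be left where it stands. Origin: centre of its underside.
- beaker: glass beaker, 76 mm wide, 90 mm tall: a loose bystander, to be left where it stands. Origin: centre of its underside.
- tipbox: blue pipette-tip box, 85 x 120 x 55 mm: a loose bystander, to be left where it stands. Origin: centre of its underside.
There are look-alikes about, which are no part of the job. What is shaped like the spatula but brown or orange is not meant. Leave any orange look-alike of the tray1 alone.

How it is judged:
By the outcome, as a careful person would: the job done as asked, in the order asked, and still so for the second after the job is handed in, with the robot touching nothing.
Of tray1, tray2, tray3 only 2 to 3 are there at a start; the rules pass over those that are not, and their reading is None.
At some moment in a run one of tray1, tray2, tray3 may be knocked a few centimetres aside while the robot is not near it.
It also fails if it takes over 210 s, if anything falls off the work surface, if the arm or the gripper's body presses on something with over 40 N, if the wrist force passes 120 N, or if a joint passes its speed limit or range.

ROBOT

A 6-joint arm with a two-finger parallel gripper is mounted at the origin on the work surface. World frame = base frame: x ahead of the robot, y to its left, z up, the work surface at z = 0. Lengths are in m, angles in degrees, forces in N, time in s.
With the tool pointing down it reaches from about 0.25 to 0.85 m from the base axis. Payload 12.5 kg.
Tool frame: the origin (TCP) lies between the finger pads; the fingertips stand 25 mm ahead of it and the grasp point (between the pads) lies 6 mm ahead of it; z points along the fingers, y is the line along which they close (so a half turn about z gives the same grasp; the last joint's range is limited). The gripper opens to 93 mm and grips with 3 to 60 N. Pads are 15 mm wide; open, the fingers measure 128 mm over their backs; the gripper's body (75 mm by 188 mm) begins 65 mm behind the grasp point.
Start: joints at [-71.368, 20.094, 94.641, -0, 65.266, -4.847], TCP at [0.219, -0.504, 0.244] pointing down, gripper open.
Joint ranges: [-157.81, 157.81], [-45, 120.19], [0.68, 151.7], [-89.99, 269.99], [4.06, 180], [-164.3, 164.3]. Speed limits (degrees/s): [127.2, 127.2, 159.86, 180, 180, 180].

INTERFACE

Orientations are given as a 3x3 rotation matrix whose columns are the frame's x, y, z axes.
In Python, from bench import ctrl gives the robot as it stands.
- The arm moves only by the tool arm_command, never from a script. Its argument "rows" is a list of rows, each a list of 3 entries, a list of its own where there are three numbers: the shift along the tool's x, y, z in m, then the turn, a rotation vector about the tool's x, y, z in degrees, then the finger opening in m, from 0 to 0.093. A call has 1 to 20 rows; each row shifts and turns the commanded pose from where the row before left it, along the tool's axes as they then stand; what a row does not reach is not made up. A row lasts 1/8 s, in which the tool goes at most 62.5 mm and 10.7 degrees, less where a joint would pass 70% of its speed; a pose out of reach is approached as far as the arm can. A call with a gripper value outside its range is refused whole. The fingers move at their own pace and stop on an object; "force" is the grip in N (left out, the last holds). Time passes only in rows, so rows that do not move let the fingers close. It gives the time, the measured TCP pose, the force, the opening and the grip force at its end, in the units of the state.
- ctrl.get_obs(): the state, without advancing time (a new reading comes with each control period).
- ctrl.snapshot(name): name is "side" or "top" or "wrist"; returns the picture (384x512x3 uint8, blue, green, red); there is no depth.
- ctrl.camera_params(name): a dict with "fx", "fy", "cx", "cy" (pixels), "distortion" ([k1, k2, p1, p2, k3] as OpenCV has them; the pictures are not rectified), "camera_from_world" (4x4, takes a point from world to camera coordinates). Camera axes: x right, y up, looking along -z (the intrinsics and any distortion apply to the point x, -y, -z); pixel columns grow to the right and rows downward; lengths in m; the calibration is good to about 2 mm. A picture is of the moment at which its call begins: read the wrist's pose just before it. camera_params takes no time and is no camera call; for the wrist camera it gives the pose at the moment of the call.
- ctrl.close_job(): hands the job in; it is judged then, once.
The state is a dict: "time_s": time; "joints": joint angles; "qvel": joint speeds; "joint_efforts": joint torques, N m; "ee_pos": TCP position; "ee_rot": TCP orientation; "wrist_force": force on the tool from outside, world axes, zero at the start; "moment": the same for the moment, N m; "width": opening from 0.0 (shut) to 1.0 (fully open); "finger_force": force on a finger pad.
Only numpy, scipy, OpenCV 4.12 (cv2) and the standard library are available. Lean on these libraries where they do the work, as an engineer would, in place of code of your own. Each camera call takes 0.05 s, during which the arm holds its last target. There are 200 camera calls.

## Working session

There is one attempt and no reset: what is moved stays moved. The work goes in short steps, Python scripts to look and compute and a tool call to move; the robot and the scene stay as the last step left them, time stands still between calls to the robot, and variables do not carry over. Pictures are saved under pics/ and viewed, at most 14 in all, crops included, and the job is handed in when it is done.

Besides the shell and the picture viewer there is one more tool, called after "Emit:" as a command line: name --argument value ..., lists and objects as JSON in quotes. arm_command: Moves the arm, as the interface text tells. Its arguments: {"type":"object","properties":{"rows":{"type":"array"},"force":{"type":"number"}},"required":["rows"]}

```bash
mkdir -p pics; ls; cat > h.py <<'E'
import numpy as np, cv2
from bench import ctrl
def cam(n):
    c=ctrl.camera_params(n); K=np.array([[c['fx'],0,c['cx']],[0,c['fy'],c['cy']],[0,0,1.]])
    M=np.diag([1,-1,-1,1.])@np.array(c['camera_from_world']); return K,np.array(c['distortion'],float),M
def plane(C,uv,z):
    K,d,M=C; p=cv2.undistortPoints(np.array(uv,float).reshape(-1,1,2),K,d).reshape(-1,2)
    R,t=M[:3,:3],M[:3,3]; o=-R.T@t; r=np.c_[p,np.ones(len(p))]@R
    return o+r*((z-o[2])/r[:,2])[:,None]
def proj(C,P):
    K,d,M=C; return cv2.projectPoints(np.array(P,float).reshape(-1,1,3),cv2.Rodrigues(M[:3,:3])[0],M[:3,3],K,d)[0].reshape(-1,2)
E
python3 - <<'E'
from h import *
o=ctrl.get_obs();print(o['ee_pos'],o['ee_rot'],o['time_s'])
for n in['top','side','wrist']:
    C=cam(n); im=ctrl.snapshot(n); cv2.imwrite(f'pics/{n}0.png',im)
    print(n,(-C[2][:3,:3].T@C[2][:3,3]).round(3),C[2][:3,:3].round(2).tolist())
im=cv2.imread('pics/top0.png');cv2.imwrite('pics/top0b.png',cv2.resize(im,(800,600),interpolation=cv2.INTER_CUBIC))
E
```

```text
pics
[ 0.21906924 -0.50416682  0.24312982] [[ 9.17187135e-01  3.98456566e-01 -3.52478978e-04]
 [ 3.98456711e-01 -9.17186538e-01  1.05113629e-03]
 [ 9.55431844e-05 -1.10453630e-03 -9.99999385e-01]] 0.0
top [0.414 0.066 1.523] [[-0.03, -1.0, -0.0], [-1.0, 0.03, -0.09], [0.09, 0.0, -1.0]]
side [0.517 0.959 1.153] [[-1.0, -0.03, 0.01], [-0.03, 0.74, -0.68], [0.01, -0.68, -0.74]]
wrist [ 0.29  -0.476  0.384] [[0.4, -0.92, -0.0], [-0.88, -0.38, 0.27], [-0.25, -0.11, -0.96]]
```

View pics/top0b.png

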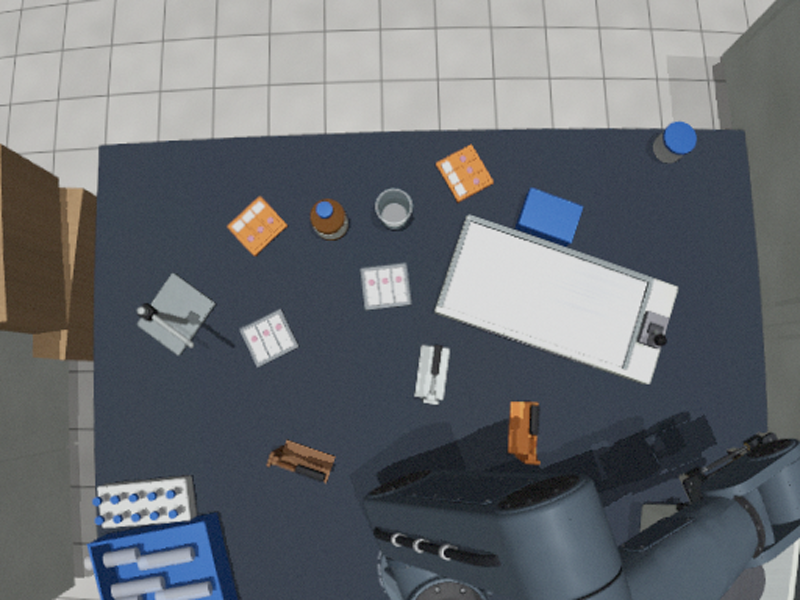

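View pics/side0.png

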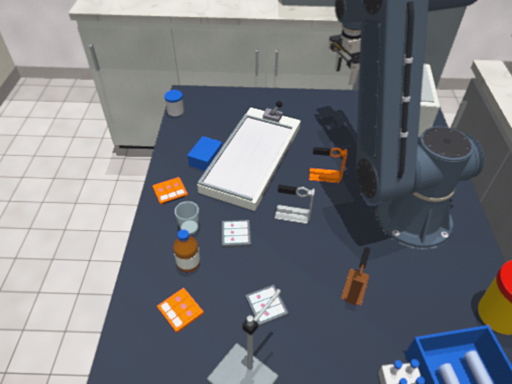

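The top view (800x600) shows two grey trays at (386,286) and (268,337), and two orange tray look-alikes at (465,172) and (257,225). The spatula candidates are steel (432,375), orange (523,432) and brown (305,460), and only the steel one fits. The warmer is at (558,298), with its lever at (653,335), and the stand is at (175,313). I'll confirm these in an enlarged crop and check the wrist view for a hidden third tray.

```bash
python3 - <<'E'
from h import *
im=cv2.imread('pics/top0.png')
a=cv2.resize(im[150:310,60:360],(800,427),interpolation=cv2.INTER_CUBIC)
w=cv2.imread('pics/wrist0.png'); w=cv2.resize(w,(230,172))
a=np.vstack([a,np.zeros((173,800,3),np.uint8)]); a[428:,:230]=w
s=cv2.imread('pics/side0.png')[150:260,190:350]; a[428:,240:490]=cv2.resize(s,(250,172))
s=cv2.imread('pics/side0.png')[270:384,200:300]; a[428:,500:650]=cv2.resize(s,(150,172))
cv2.imwrite('pics/crop1.png',a)
E
```

```text
(no output)
```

View pics/crop1.png

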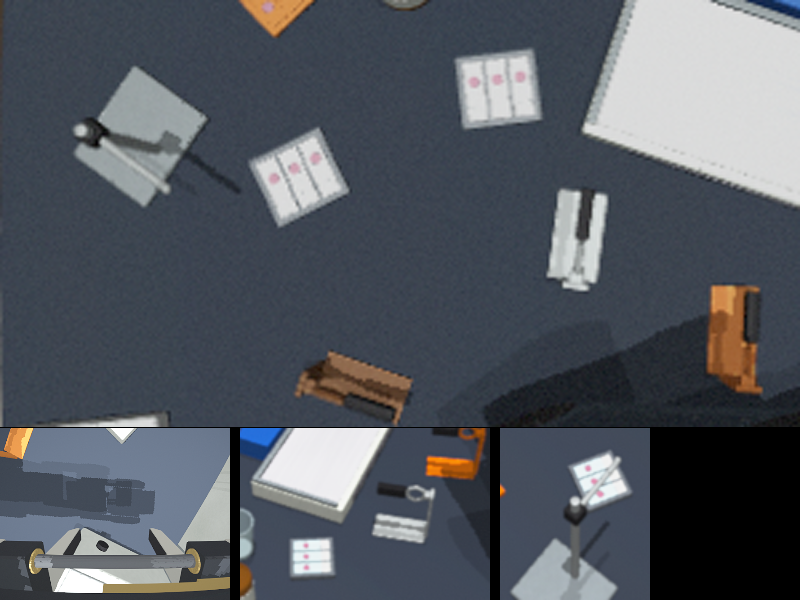

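View pics/wrist0.png

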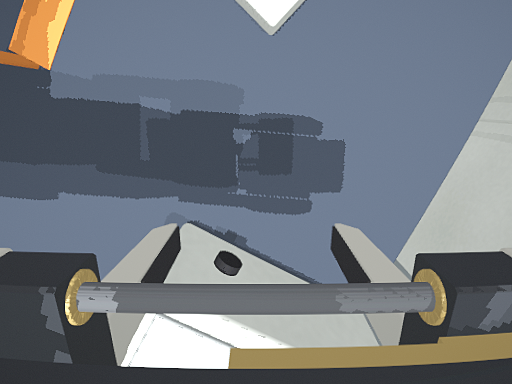

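```bash
cat > m.py <<'E'
from h import *
def seg(im,lo,hi): return cv2.inRange(cv2.cvtColor(im,cv2.COLOR_BGR2HSV),np.array(lo),np.array(hi))
def rects(im,C,z,roi,lo=(0,0,95),hi=(180,70,255),amin=150):
    m=np.zeros(im.shape[:2],np.uint8); x0,x1,y0,y1=roi; m[y0:y1,x0:x1]=seg(im,lo,hi)[y0:y1,x0:x1]
    m=cv2.morphologyEx(m,cv2.MORPH_CLOSE,np.ones((5,5)))
    for c in cv2.findContours(m,0,1)[0]:
        if cv2.contourArea(c)<amin: continue
        P=plane(C,c.reshape(-1,2).astype(float),z)[:,:2]
        r=cv2.minAreaRect((P*1000).astype(np.float32)); print(z,'px',c.reshape(-1,2).mean(0).round(),'mm',np.round(r[0],1),np.round(r[1],1),round(r[2],1))
E
python3 - <<'E'
from m import *
T=cv2.imread('pics/top0.png');C=cam('top')
print('tray');rects(T,C,.013,(140,280,155,250))
print('spat blade');rects(T,C,.0025,(260,292,215,262))
print('warmer');rects(T,C,.045,(275,440,130,250),lo=(0,0,150))
print('stand');rects(T,C,.014,(80,140,170,230),lo=(0,0,110))
S=cv2.imread('pics/side0.png');D=cam('side')
print('tray side');rects(S,D,.013,(215,300,215,325))
# dark grip in top
print('grip');rects(T,C,.1305,(265,292,215,245),lo=(0,0,0),hi=(180,255,48),amin=20)
E
```

```text
tray
0.013 px [273. 236.] mm [423.3  15.2] [43.  95.9] 88.3
0.013 px [172. 216.] mm [494.  350.3] [ 93.4 101.5] 24.6
0.013 px [247. 183.] mm [597.9  96.6] [ 92.6 102.4] 5.6
spat blade
0.0025 px [276. 239.] mm [406.6   3.5] [ 63.6 124.1] 81.1
warmer
0.045 px [280. 235.] mm [419.1 -11.2] [39.  87.3] 88.3
0.045 px [360. 193.] mm [ 556.3 -268. ] [480.9 220.5] 69.6
stand
0.014 px [109. 201.] mm [552.  556.8] [150.5 139. ] 53.7
tray side
0.013 px [264. 305.] mm [502.3 349.2] [126.1 104.5] 23.1
0.013 px [236. 232.] mm [598.7  92.7] [ 96.2 104.3] 5.2
grip
```

The object under the gripper in the wrist view (around (230,265)) is a white fixed thing with a knob. It has no slides, so it isn't a tray, which leaves two trays. Next I'll measure the grip bar and the peg across the two views.

```bash
python3 - <<'E'
from m import *
T=cv2.imread('pics/top0.png');C=cam('top');S=cv2.imread('pics/side0.png');D=cam('side')
for im,roi,n in((T,(262,295,212,262),'T'),(S,(270,320,178,225),'S')):
    x0,x1,y0,y1=roi;h=cv2.cvtColor(im,cv2.COLOR_BGR2GRAY)[y0:y1,x0:x1];print(n,np.percentile(h,[1,5,20,50,90]))
    m=(h<36).astype(np.uint8)
    k,l,st,ce=cv2.connectedComponentsWithStats(m)
    for i in range(1,k):
        if st[i,4]>15: 
            ys,xs=np.where(l==i); p=np.c_[xs+x0,ys+y0].astype(np.float32); r=cv2.minAreaRect(p);print(n,st[i],p.mean(0),r)
            P=plane(C if n=='T' else D,p,.1305 if n=='T' else .12)[:,:2]; q=cv2.minAreaRect((P*1000).astype(np.float32));print('  mm',P.mean(0).round(4),q)
def up(im,roi):
    x0,x1,y0,y1=roi;return cv2.resize(im[y0:y1,x0:x1],(400,600),interpolation=cv2.INTER_CUBIC)
a=np.hstack([cv2.resize(T[180:240,80:140],(400,400),interpolation=cv2.INTER_CUBIC),cv2.resize(S[280:384,205:309],(400,400),interpolation=cv2.INTER_CUBIC)])
b=np.hstack([cv2.resize(T[212:262,255:305],(200,200),interpolation=cv2.INTER_CUBIC),cv2.resize(S[178:228,270:320],(200,200),interpolation=cv2.INTER_CUBIC),cv2.resize(T[190:240,395:445],(200,200),interpolation=cv2.INTER_CUBIC),cv2.resize(S[90:140,250:300],(200,200),interpolation=cv2.INTER_CUBIC)])
cv2.imwrite('pics/crop2.png',np.vstack([a,b]))
E
```

```text
T [ 54.  61.  65.  68. 208.]
S [ 25.  45.  70.  72. 189.]
S [ 8 10 17  6 62] [286.37097 190.62903] ((286.0577697753906, 190.624267578125), (16.422176361083984, 3.6493728160858154), 8.746162414550781)
  mm [0.4388 0.003 ] ((439.77899169921875, 2.9667739868164062), (16.002498626708984, 53.01673889160156), 80.39968872070312)
```

View pics/crop2.png

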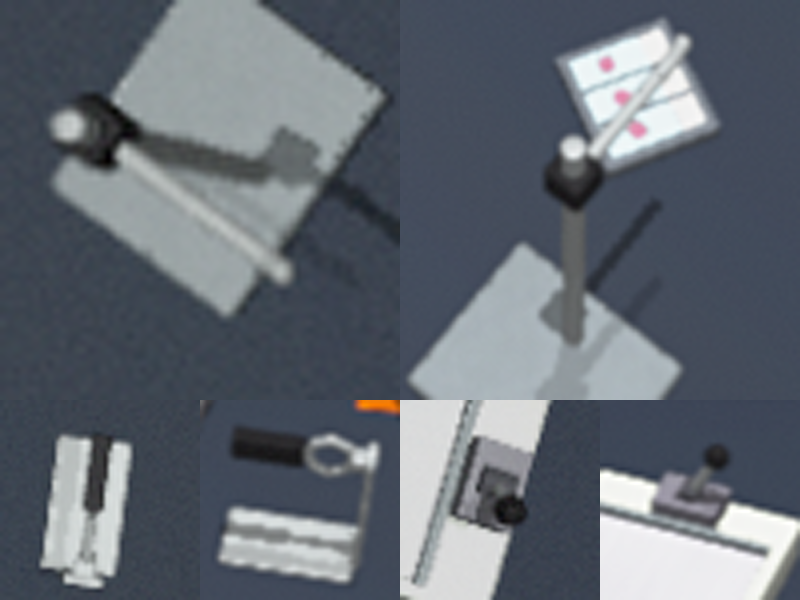

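Crop pixels converted back to image pixels: the peg in the top view runs from (98.3,202.5) to its tip at (123.2,221.2), and in the side view from (256.2,320.3) to (278.6,290.4). The grip middle is at top (279.5,230.8) and side (287.3,189.9). The lever tip is at top (422.5,217.8) and side (279,104.3).

```bash
cat >> h.py <<'E'
def tri(a,b):
    C,D=cam('top'),cam('side'); A=plane(C,a,0)[0],plane(C,a,.4)[0]; B=plane(D,b,0)[0],plane(D,b,.4)[0]
    u=A[1]-A[0];v=B[1]-B[0]; s=np.linalg.lstsq(np.c_[u,-v],B[0]-A[0],rcond=None)[0]
    p,q=A[0]+u*s[0],B[0]+v*s[1]; return ((p+q)/2).round(4),round(float(np.linalg.norm(p-q)),4)
E
python3 - <<'E'
from m import *
for n,a,b in(('pegroot',(98.3,202.5),(256.2,320.3)),('pegtip',(123.2,221.2),(278.6,290.4)),('grip',(279.5,230.8),(287.3,189.9)),('lever',(422.5,217.8),(279,104.3))): print(n,*tri(a,b))
C=cam('top');D=cam('side')
print(plane(C,[(98.3,202.5)],.25),plane(C,[(123.2,221.2)],.256),plane(D,[(256.2,320.3)],.25),plane(D,[(278.6,290.4)],.256))
print(plane(C,[(280.75,220.75),(278.25,240.75)],.13),plane(D,[(278.3,188.8),(296.3,191)],.118))
y=np.radians(-20.4);R=np.array([[np.cos(y),-np.sin(y)],[np.sin(y),np.cos(y)]]);o=np.array([.5664,-.2408])
tip=np.array(tri((422.5,217.8),(279,104.3))[0]);print('lever in warmer',R.T@(tip[:2]-o))
E
```

```text
pegroot [0.5227 0.5174 0.2541] 0.0032
pegtip [0.4705 0.4431 0.2558] 0.0026
grip [ 0.4344 -0.0033  0.1167] 0.0021
lever [ 0.4599 -0.4565  0.1208] 0.0017
[[0.52464296 0.51870475 0.25      ]] [[0.46920508 0.44321355 0.256     ]] [[0.52111592 0.51556703 0.25      ]] [[0.4717783  0.44307034 0.256     ]]
[[ 0.46376451 -0.00733486  0.13      ]
 [ 0.40299112  0.00219131  0.13      ]] [[ 0.46457296 -0.00584666  0.118     ]
 [ 0.40662658  0.00141952  0.118     ]]
lever in warmer [-0.02463354 -0.23929465]
```

```bash
cat >> h.py <<'E'
def to(x,y,z,yaw=None,prt=True):
    "shift (tool axes after the turn, mm) and turn about tool z to bring the GRASP point to x,y,z"
    o=ctrl.get_obs();R=np.array(o['ee_rot']);p=np.array(o['ee_pos']);g=p+R[:,2]*.006
    y0=np.degrees(np.arctan2(R[1,0],R[0,0])); yaw=y0 if yaw is None else yaw
    c,s=np.cos(np.radians(yaw)),np.sin(np.radians(yaw)); d=np.array([x,y,z])-g
    tilt=np.degrees([R[0,2],R[1,2]])
    print('t',round(o['time_s'],1),'g',g.round(4),'yaw',y0.round(2),'tilt',tilt.round(2),'F',np.round(o['wrist_force'],1),'M',np.round(o['moment'],2),'w',round(o['width'],3))
    print('turn_z',round((y0-yaw+180)%360-180,2),'shift mm',np.round(1000*np.array([c*d[0]+s*d[1],s*d[0]-c*d[1],-d[2]]),1))
E
python3 -c "
from h import *
to(.4206,-.001,.16,-8)"
```

```text
t 0.1 g [ 0.2191 -0.5042  0.2372] yaw 23.48 tilt [-0.01  0.05] F [ 0.1 -0.6  0.9] M [0.03 0.01 0.03] w 0.999
turn_z 31.48 shift mm [ 129.5 -526.4   77.2]
```

Emit:
arm_command --rows '[[[0,0,0],[0,0,7.9],0.08],[[0,0,0],[0,0,7.9],0.08],[[0,0,0],[0,0,7.9],0.08],[[0,0,0],[0,0,7.8],0.08],[[0.0093,-0.0376,0],[0,0,0],0.08],[[0.0093,-0.0376,0],[0,0,0],0.08],[[0.0093,-0.0376,0],[0,0,0],0.08],[[0.0093,-0.0376,0],[0,0,0],0.08],[[0.0093,-0.0376,0],[0,0,0],0.08],[[0.0093,-0.0376,0],[0,0,0],0.08],[[0.0093,-0.0376,0],[0,0,0],0.08],[[0.0093,-0.0376,0],[0,0,0],0.08],[[0.0093,-0.0376,0],[0,0,0],0.08],[[0.0093,-0.0376,0],[0,0,0],0.08],[[0.0093,-0.0376,0],[0,0,0],0.08],[[0.0093,-0.0376,0],[0,0,0],0.08],[[0.0093,-0.0376,0],[0,0,0],0.08],[[0.0093,-0.0376,0],[0,0,0],0.08]]'

```text
time_s: 2.4
ee_pos: [0.4218, -0.0001, 0.2436]
ee_rot: [[0.99, -0.139, -0.0], [-0.139, -0.99, -0.0], [-0.0, 0.0, -1.0]]
wrist_force: [0.5, 0.8, 0.7]
width: 0.858
finger_force: 0.0
```

```bash
python3 -c "
from h import *
to(.4206,-.001,.118,-8)
im=ctrl.snapshot('wrist');cv2.imwrite('pics/w1.png',im)
print(proj(cam('wrist'),[(.4344,-.0033,.1305),(.4344+.0297,-.0033-.0042,.1305),(.4344-.0297,-.0033+.0042,.1305)]))"
```

```text
t 2.4 g [ 4.218e-01 -1.000e-04  2.376e-01] yaw -8.02 tilt [-0. -0.] F [0.5 0.8 0.7] M [-0.02  0.07  0.01] w 0.858
turn_z -0.02 shift mm [ -1.    1.1 119.6]
[[257.59820347 183.81968618]
 [257.73336016 150.00553812]
 [257.46748253 215.61149056]]
```

View pics/w1.png

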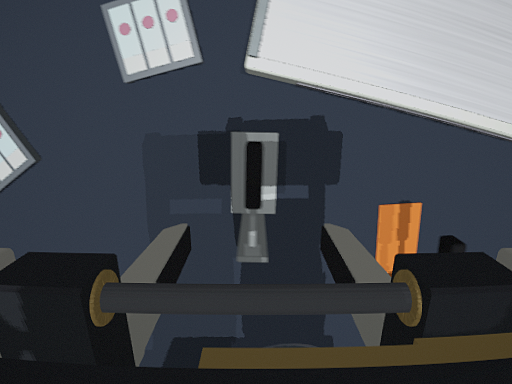

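The wrist view shows the steel spatula's grip between (253,142) and (253,209), in line with the fingers and a few mm further forward and left than I predicted. I'm going down to grasp it.

Emit:
arm_command --rows '[[[0.002,-0.0015,0.03],[0,0,0],0.06],[[0,0,0.03],[0,0,0],0.06],[[0,0,0.03],[0,0,0],0.06],[[0,0,0.02],[0,0,0],0.06],[[0,0,0.0095],[0,0,0],0.06],[[0,0,0],[0,0,0],0.06],[[0,0,0],[0,0,0],0.03],[[0,0,0],[0,0,0],0.015],[[0,0,0],[0,0,0],0.008],[[0,0,0],[0,0,0],0.005],[[0,0,0],[0,0,0],0.005],[[0,0,0],[0,0,0],0.005],[[0,0,0],[0,0,0],0.005],[[0,0,0],[0,0,0],0.005]]' --force 60

```text
time_s: 4.2
ee_pos: [0.4237, -0.0001, 0.1241]
ee_rot: [[0.99, -0.139, 0.0], [-0.139, -0.99, -0.0], [0.0, -0.0, -1.0]]
wrist_force: [-0.1, 0.6, 0.2]
width: 0.168
finger_force: 59.9
```

Emit:
arm_command --rows '[[[0,0,0],[0,0,0],0.005],[[0,0,-0.003],[0,0,0],0.005],[[0,0,-0.006],[0,0,0],0.005],[[0,0,-0.015],[0,0,0],0.005],[[0,0,-0.025],[0,0,0],0.005],[[0,0,-0.03],[0,0,0],0.005],[[0,0,0],[0,0,0],0.005],[[0,0,0],[0,0,0],0.005]]'

```text
time_s: 5.2
ee_pos: [0.4233, -0.0001, 0.2025]
ee_rot: [[0.99, -0.14, -0.001], [-0.14, -0.99, 0.0], [-0.001, -0.0, -1.0]]
wrist_force: [-0.1, -0.1, -2.1]
width: 0.167
finger_force: 59.9
```

```bash
python3 - <<'E'
from m import *
to(.4,0,.118)
W=ctrl.snapshot('wrist');cv2.imwrite('pics/w2.png',W);CW=cam('wrist')
T=ctrl.snapshot('top');cv2.imwrite('pics/top1.png',T);S=ctrl.snapshot('side');cv2.imwrite('pics/side1.png',S)
cv2.imwrite('pics/c3.png',np.hstack([cv2.resize(S[130:240,240:350],(400,400),interpolation=cv2.INTER_CUBIC),cv2.resize(W,(400,400))]))
print('top');rects(T,cam('top'),.013,(140,280,155,250));print('wrist');rects(W,CW,.013,(0,240,0,200))
E
```

```text
t 5.2 g [ 4.233e-01 -1.000e-04  1.965e-01] yaw -8.02 tilt [-0.05  0.01] F [-0.1 -0.1 -2.1] M [ 0.02 -0.05 -0.01] w 0.167
turn_z 0.0 shift mm [-23.1   3.2  78.5]
top
0.013 px [269. 234.] mm [430.3  28.2] [ 69.4 109.2] 88.2
0.013 px [172. 216.] mm [494.  350.3] [ 93.4 101.5] 24.6
0.013 px [246. 183.] mm [597.7  96.7] [ 92.6 102.3] 5.2
wrist
0.013 px [  3. 165.] mm [478.3 291.5] [15.9 32.5] 68.5
0.013 px [231. 172.] mm [432.   24.4] [18.3 63. ] 81.2
0.013 px [139.  34.] mm [595.9  93.1] [83.5 98.7] 5.0
```

View pics/c3.png

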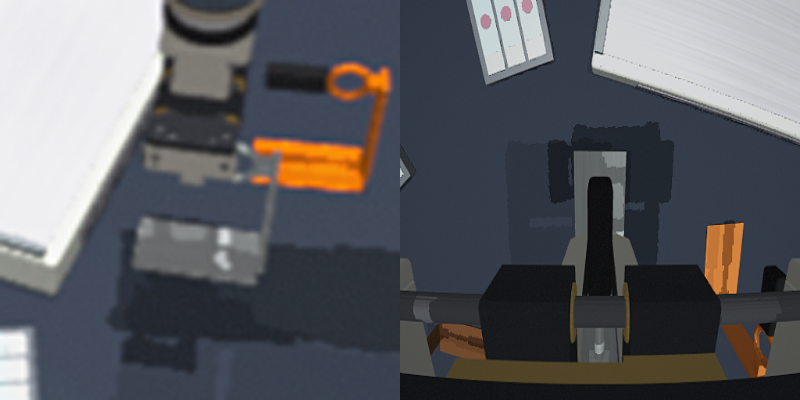

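```bash
python3 - <<'E'
from m import *
W=cv2.imread('pics/w2.png');C=cam('wrist');o=ctrl.get_obs();g=np.array(o['ee_pos'])+[0,0,-.006];R=np.array(o['ee_rot'])
g0=cv2.cvtColor(W,cv2.COLOR_BGR2GRAY).astype(int)
for u in (230,245,270,282): print(u,g0[136:156,u])
for v in (155,165): print(v,g0[v,214:230],g0[v,276:296])
for uv,z in(((230,145),.081),((282,145),.081),((256,171),.209)):
    d=(plane(C,[uv],z)[0]-g); print(uv,(d@R).round(4))
E
```

```text
230 [ 32  31  33  30  28  30  27  25  45  88 103 100  99  99  99  99  98  98
  98  97]
245 [ 30  28  31  29  34  30  28  27  38  81 107 103 101 102 102 101 103 101
 102 100]
270 [ 38  38  30  30  27  31  32  35  33  91 137 133 131 130 130 130 131 131
 131 133]
282 [ 37  38  38  38  37  37  38  37  30  89 143 138 136 136 136 137 136 137
 137 136]
155 [ 31  29  57  54  54  23  31  27  56 105  99  96  98  98  99  96] [134 134 136 138 136 134 136 133 134 137 138 144 141  72  23  30  33  27
  30  33]
165 [ 31  28  56  55  53  27  26  24  42 106 101  95  95  99 100  96] [101  99 102 103 100 101  99  97 101 101 102 105  97  26  27  30  29  31
  31  40]
(230, 145) [ 0.0455 -0.0201  0.1151]
(282, 145) [0.0456 0.0258 0.1151]
(256, 171) [ 0.0491  0.0027 -0.0129]
```

```bash
python3 -c "
from h import *
to(.4825,.0846,.121,5.2)"
```

```text
t 5.3 g [ 4.232e-01 -1.000e-04  1.962e-01] yaw -8.02 tilt [-0.1   0.01] F [-0.3 -0.4 -2.4] M [-0.02 -0.09 -0.01] w 0.167
turn_z -13.22 shift mm [ 66.7 -79.   75.2]
```

Emit:
arm_command --rows '[[[0,0,0],[0,0,-6.6],0.005],[[0,0,0],[0,0,-6.6],0.005],[[0.0222,-0.0263,0],[0,0,0],0.005],[[0.0222,-0.0263,0],[0,0,0],0.005],[[0.0222,-0.0263,0],[0,0,0],0.005],[[0,0,0.025],[0,0,0],0.005],[[0,0,0.025],[0,0,0],0.005],[[0,0,0.015],[0,0,0],0.005],[[0,0,0.0095],[0,0,0],0.005],[[0,0,0],[0,0,0],0.005],[[0,0,0],[0,0,0],0.005]]'

```text
time_s: 6.72
ee_pos: [0.4833, 0.0844, 0.1292]
ee_rot: [[0.996, 0.09, 0.001], [0.09, -0.996, 0.0], [0.001, -0.0, -1.0]]
wrist_force: [0.2, -0.1, -1.2]
width: 0.163
finger_force: 59.9
```

```bash
python3 - <<'E'
from m import *
to(.608,.096,.121,5.2)
W=ctrl.snapshot('wrist');C=cam('wrist')
cv2.imwrite('pics/w3.png',W)
rects(W,C,.013,(150,360,0,150),lo=(0,0,120))
for v in(120,130,140,150,160): print(v,cv2.cvtColor(W,cv2.COLOR_BGR2GRAY)[v,210:300:4])
E
```

```text
t 6.7 g [0.4833 0.0844 0.1232] yaw 5.18 tilt [0.06 0.01] F [ 0.2 -0.1 -1.2] M [ 0.08 -0.06  0.02] w 0.163
turn_z -0.02 shift mm [125.2  -0.2   2.2]
0.013 px [254.  55.] mm [599.4  93.7] [87.5 98. ] 5.2
120 [60 61 58 57 58 62 59 59 59 59 59 60 59 59 60 60 61 60 61 60 62 60 59]
130 [51 59 33 33 34 49 52 53 52 54 52 52 52 60 59 60 60 61 60 61 61 60 59]
140 [57 30 30 31 32 30 29 28 29 29 31 29 30 32 39 39 37 38 37 37 39 37 37]
150 [ 57  30  32  60  96  97  97  96  97  99 101 100 100  98  98 131 138 137
 135 138  15  32  33]
160 [ 31  34  30  44  98  98  97 100  97 100 101  99  99  98  95  98 103 100
 100 102  25  32  30]
```

View pics/w3.png

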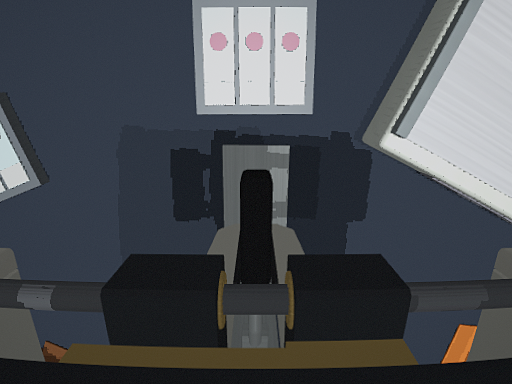

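The tray (194–313, near edge at row 113) is centred at column 254, and the blade at 255.5 with its edge at row 145. They are aligned, so I'm lowering 2 mm and sliding in.

Emit:
arm_command --rows '[[[0,0,0.0022],[0,0,0],0.005],[[0,0,0],[0,0,0],0.005],[[0.015,0,0],[0,0,0],0.005],[[0.015,0,0],[0,0,0],0.005],[[0.015,0,0],[0,0,0],0.005],[[0.015,0,0],[0,0,0],0.005],[[0.015,0,0],[0,0,0],0.005],[[0.015,0,0],[0,0,0],0.005],[[0.015,0,0],[0,0,0],0.005],[[0.012,0,0],[0,0,0],0.005],[[0.008,0,0],[0,0,0],0.005],[[0,0,0],[0,0,0],0.005]]'

```text
time_s: 8.28
ee_pos: [0.6076, 0.0957, 0.1263]
ee_rot: [[0.996, 0.09, -0.0], [0.09, -0.996, -0.0], [-0.0, 0.0, -1.0]]
wrist_force: [-1.0, -0.2, -2.3]
width: 0.169
finger_force: 59.9
```

```bash
python3 - <<'E'
from m import *
to(.608,.096,.121,5.2)
T=ctrl.snapshot('top');S=ctrl.snapshot('side')
rects(S,cam('side'),.013,(205,260,205,255));rects(T,cam('top'),.013,(140,200,185,240))
cv2.imwrite('pics/side2.png',S)
E
```

```text
t 8.3 g [0.6076 0.0957 0.1203] yaw 5.18 tilt [-0.01 -0.  ] F [-1.  -0.2 -2.3] M [-0.03 -0.05 -0.05] w 0.169
turn_z -0.02 shift mm [ 0.5 -0.2 -0.7]
0.013 px [227. 227.] mm [614.6  79.9] [185.3 202. ] 2.3
0.013 px [172. 216.] mm [493.5 350.1] [ 91.9 101.7] 25.0
```

Emit:
arm_command --rows '[[[0,0,-0.003],[0,0,0],0.005],[[0,0,-0.004],[0,0,0],0.005],[[0,0,-0.004],[0,0,0],0.005],[[0,0,-0.006],[0,0,0],0.005],[[0,0,-0.01],[0,0,0],0.005],[[0,0,-0.012],[0,0,0],0.005],[[0,0,-0.012],[0,0,0],0.005],[[0,0,-0.012],[0,0,0],0.005],[[0,0,-0.012],[0,0,0],0.005],[[0,0,-0.012],[0,0,0],0.005],[[0,0,-0.008],[0,0,0],0.005],[[0,0,-0.004],[0,0,0],0.005],[[0,0,0],[0,0,0],0.005],[[0,0,0],[0,0,0],0.005]]'

```text
time_s: 10.12
ee_pos: [0.6072, 0.0957, 0.225]
ee_rot: [[0.996, 0.09, -0.001], [0.09, -0.996, -0.0], [-0.001, -0.0, -1.0]]
wrist_force: [-0.1, -0.1, -3.7]
width: 0.168
finger_force: 59.9
```

```bash
python3 - <<'E'
from m import *
to(.608,.096,.22,5.2)
W=ctrl.snapshot('wrist');S=ctrl.snapshot('side');print(proj(cam('side'),[(.6,.095,.1)]))
cv2.imwrite('pics/c4.png',np.hstack([cv2.resize(S[120:280,160:320],(400,400),interpolation=cv2.INTER_CUBIC),cv2.resize(W,(400,400))]))
E
```

```text
t 10.1 g [0.6072 0.0957 0.219 ] yaw 5.18 tilt [-0.04 -0.  ] F [-0.1 -0.1 -3.7] M [ 0.01 -0.02 -0.02] w 0.168
turn_z -0.02 shift mm [ 0.8 -0.2 -1. ]
[[234.58669111 215.12432666]]
```

View pics/c4.png

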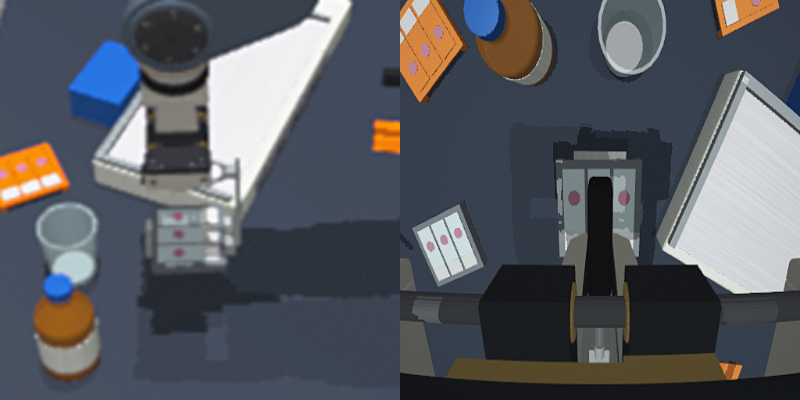

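The tray sits level on the blade in both views, and the force of -3.7 N fits the spatula plus the tray. Carrying it over the plate.

Emit:
arm_command --rows '[[[-0.0006,0.008,0],[0,0,0],0.005],[[-0.0011,0.015,0],[0,0,0],0.005],[[-0.0015,0.02,0],[0,0,0],0.005],[[-0.0015,0.02,0],[0,0,0],0.005],[[-0.0015,0.02,0],[0,0,0],0.005],[[-0.0015,0.02,0],[0,0,0],0.005],[[-0.0015,0.02,0],[0,0,0],0.005],[[-0.0015,0.02,0],[0,0,0],0.005],[[-0.0015,0.02,0],[0,0,0],0.005],[[-0.0015,0.02,0],[0,0,0],0.005],[[-0.0015,0.02,0],[0,0,0],0.005],[[-0.0015,0.02,0],[0,0,0],0.005],[[-0.0011,0.015,0],[0,0,0],0.005],[[-0.0006,0.008,0],[0,0,0],0.005],[[0,0,0],[0,0,5.1],0.005],[[0,0,0],[0,0,5.1],0.005],[[0,0,0],[0,0,5.1],0.005],[[0,0,0],[0,0,5.1],0.005],[[0,0,0],[0,0,5.2],0.005],[[0,0,0],[0,0,0],0.005]]'

```text
time_s: 12.72
ee_pos: [0.6113, -0.1508, 0.2254]
ee_rot: [[0.938, -0.348, -0.0], [-0.348, -0.938, 0.0], [-0.0, -0.0, -1.0]]
wrist_force: [-0.3, 0.4, -2.8]
width: 0.168
finger_force: 59.9
```

```bash
python3 - <<'E'
from m import *
to(.6116,-.1509,.1675,-20.4)
W=ctrl.snapshot('wrist');cv2.imwrite('pics/w5.png',W)
rects(W,cam('wrist'),.045,(0,512,0,200),lo=(0,0,150))
E
```

```text
t 12.7 g [ 0.6113 -0.1508  0.2194] yaw -20.36 tilt [-0.  0.] F [-0.3  0.4 -2.8] M [ 0.08 -0.09  0.02] w 0.168
turn_z 0.04 shift mm [ 0.3  0.  51.9]
0.045 px [ 28. 133.] mm [740.3  68.1] [78.6 84.3] 57.2
0.045 px [312. 141.] mm [ 615.6 -256. ] [415.5 126.2] 69.7
0.045 px [108.  20.] mm [819.2 -70.7] [74.9 17. ] 27.4
```

View pics/w5.png

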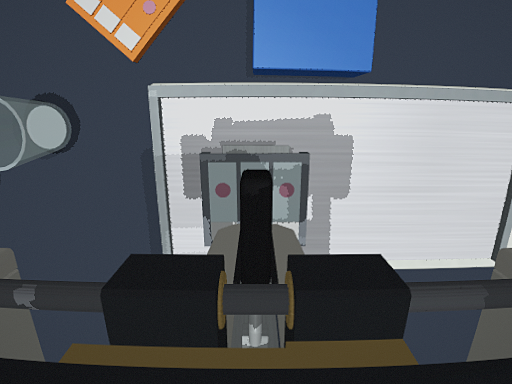

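```bash
python3 - <<'E'
from m import *
C=cam('wrist');y=np.radians(-20.4);R=np.array([[np.cos(y),-np.sin(y)],[np.sin(y),np.cos(y)]]);o=np.array([.5664,-.2408])
print('back/left rim inner tops',((plane(C,[(170,97),(480,103),(163,110),(172,240)],.055)[:,:2]-o)@R).round(4))
P=plane(C,[(202,153),(309,153)],.219-.118+.0025+.003)[:,:2];print('tray front corners',((P-o)@R).round(4))
E
```

```text
back/left rim inner tops [[ 0.0995  0.1848]
 [ 0.0979 -0.1392]
 [ 0.0867  0.1929]
 [-0.0586  0.1942]]
tray front corners [[0.0499 0.1451]
 [0.0501 0.0506]]
```

Emit:
arm_command --rows '[[[0,0,0.006],[0,0,0],0.005],[[0,0,0.01],[0,0,0],0.005],[[0,0,0.012],[0,0,0],0.005],[[0,0,0.01],[0,0,0],0.005],[[0,0,0.004],[0,0,0],0.005],[[0,0,0.003],[0,0,0],0.005],[[0,0,0.002],[0,0,0],0.005],[[0,0,0.002],[0,0,0],0.005],[[0,0,0.002],[0,0,0],0.005],[[0,0,0.0015],[0,0,0],0.005],[[0,0,0],[0,0,0],0.005],[[0,0,0],[0,0,0],0.005]]'

```text
time_s: 14.28
ee_pos: [0.6114, -0.1509, 0.173]
ee_rot: [[0.937, -0.349, 0.0], [-0.349, -0.937, -0.0], [0.0, -0.0, -1.0]]
wrist_force: [0.8, -0.4, -3.0]
width: 0.173
finger_force: 59.9
```

```bash
python3 -c "
from h import *
to(.6116,-.1509,.1665,-20.4)"
```

```text
t 14.3 g [ 0.6114 -0.1509  0.167 ] yaw -20.42 tilt [ 0.01 -0.  ] F [ 0.8 -0.4 -3. ] M [ 0.06 -0.05  0.01] w 0.173
turn_z -0.02 shift mm [ 0.2 -0.1  0.5]
```

Emit:
arm_command --rows '[[[0,0,0.001],[0,0,0],0.005],[[0,0,0],[0,0,0],0.005],[[0,0,0],[0,0,0],0.005]]'

```text
time_s: 14.65
ee_pos: [0.6113, -0.1509, 0.1719]
ee_rot: [[0.937, -0.349, 0.0], [-0.349, -0.937, -0.0], [0.0, 0.0, -1.0]]
wrist_force: [-0.5, 0.3, -2.8]
width: 0.166
finger_force: 59.9
```

Emit:
arm_command --rows '[[[-0.003,0,0],[0,0,0],0.005],[[-0.006,0,0],[0,0,0],0.005],[[-0.008,0,0],[0,0,0],0.005]]'

```text
time_s: 15.02
ee_pos: [0.5948, -0.1448, 0.1719]
ee_rot: [[0.937, -0.349, -0.0], [-0.349, -0.937, 0.0], [-0.0, -0.0, -1.0]]
wrist_force: [0.2, 0.4, -2.3]
width: 0.167
finger_force: 59.9
```

```bash
python3 - <<'E'
from m import *
to(.6116,-.1509,.1665,-20.4)
W=ctrl.snapshot('wrist');cv2.imwrite('pics/w6.png',W)
C=cam('wrist');y=np.radians(-20.4);R=np.array([[np.cos(y),-np.sin(y)],[np.sin(y),np.cos(y)]]);o=np.array([.5664,-.2408])
g=cv2.cvtColor(W,cv2.COLOR_BGR2GRAY)
f=(np.array([[.0498,.098,0],[-.04,.098,0]])[:,:2]@R.T+o); print(proj(C,np.c_[f,[.058,.058]]))
for u in(210,225,290,300): print(u,g[90:190:3,u])
E
```

```text
t 15.0 g [ 0.5948 -0.1448  0.1659] yaw -20.42 tilt [-0.  0.] F [ 0.2  0.4 -2.3] M [ 0.01 -0.03  0.01] w 0.167
turn_z -0.02 shift mm [17.8 -0.1 -0.6]
[[255.15265053 132.35726793]
 [255.12610621 230.31050407]]
210 [216 217 217 217 216 217 217 216 216 217 217 214 150 150 156  84  86  82
 158 153 153 152 151 153 126 121 121 123 123 121 122 122 122 123]
225 [216 217 216 217 217 217 217 217 217 217 217 218 227 151 153  87  88  85
 160 154 154 155 138 143 121 112  77  80  80  78 123 122 121 123]
290 [217 217 217 217 217 217 217 216 217 217 216 222 148 152 146  93  94  89
 163 158 157 157 157 156 157 119 109  74  80  77 122 121 120 117]
300 [216 216 216 216 216 217 217 216 217 217 217 167 149 151 151  96  93  91
 164 158 158 158 157 158 159 124 125 123 124 124 125 122 121 119]
```

The tray stayed in place while the blade drew back: its front edge is at row 135, where I predicted 132 for a stationary tray. Continuing to withdraw.

Emit:
arm_command --rows '[[[-0.012,0,0],[0,0,0],0.005],[[-0.015,0,0],[0,0,0],0.005],[[-0.015,0,0],[0,0,0],0.005],[[-0.015,0,0],[0,0,0],0.005],[[-0.015,0,0],[0,0,0],0.005],[[-0.015,0,0],[0,0,0],0.005],[[-0.015,0,0],[0,0,0],0.005],[[-0.015,0,0],[0,0,0],0.005],[[0,0,-0.02],[0,0,0],0.005],[[0,0,-0.03],[0,0,0],0.005],[[0,0,0],[0,0,0],0.005]]'

```text
time_s: 16.45
ee_pos: [0.4862, -0.1043, 0.2235]
ee_rot: [[0.937, -0.349, 0.004], [-0.349, -0.937, -0.001], [0.004, -0.0, -1.0]]
wrist_force: [-1.3, 0.3, -1.7]
width: 0.163
finger_force: 59.9
```

```bash
python3 - <<'E'
from m import *
W=ctrl.snapshot('wrist');T=ctrl.snapshot('top');S=ctrl.snapshot('side');cv2.imwrite('pics/w7.png',W)
y=np.radians(-20.4);R=np.array([[np.cos(y),-np.sin(y)],[np.sin(y),np.cos(y)]]);o=np.array([.5664,-.2408])
cv2.imwrite('pics/c7.png',np.hstack([cv2.resize(T[130:270,140:440],(500,233)),cv2.resize(W,(311,233))])[:,:800])
rects(T,cam('top'),.013,(140,290,155,250));print('S');rects(S,cam('side'),.013,(240,300,280,325))
to(.494-.115*.908,.350-.115*.418,.123,24.8)
E
```

```text
0.013 px [170. 215.] mm [498.9 357.6] [110.9 124.2] 23.1
0.013 px [286. 185.] mm [589.8 -35.8] [ 32.3 136.3] 74.1
S
0.013 px [268. 304.] mm [486.2 339.1] [171.3 139.4] 2.2
t 16.6 g [ 0.485  -0.104   0.2148] yaw -20.42 tilt [-0.08  0.02] F [ 0.6  0.  -2.5] M [ 0.05 -0.06 -0.02] w 0.165
turn_z -45.22 shift mm [  83.6 -408.5   91.8]
```

View pics/c7.png

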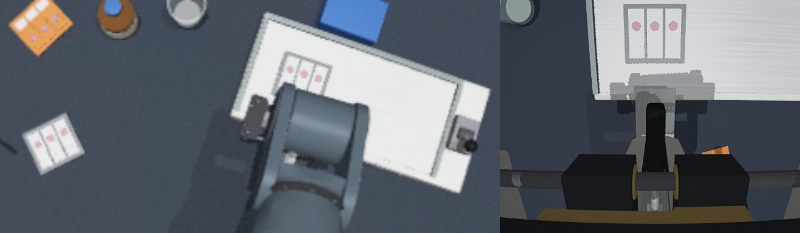

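Tray B is on the plate. Tray A lies near the peg tip: with full insertion the gripper body (±94 mm) would just meet it. So I'll insert part-way with the tray's centre of mass over the blade, lift a few mm, back away from the peg, set down and then insert fully.

Emit:
arm_command --rows '[[[0,0,0],[0,0,-7.6],0.005],[[0,0,0],[0,0,-7.6],0.005],[[0,0,0],[0,0,-7.5],0.005],[[0,0,0],[0,0,-7.5],0.005],[[0,0,0],[0,0,-7.5],0.005],[[0,0,0],[0,0,-7.5],0.005],[[0.006,-0.0292,0],[0,0,0],0.005],[[0.006,-0.0292,0],[0,0,0],0.005],[[0.006,-0.0292,0],[0,0,0],0.005],[[0.006,-0.0292,0],[0,0,0],0.005],[[0.006,-0.0292,0],[0,0,0],0.005],[[0.006,-0.0292,0],[0,0,0],0.005],[[0.006,-0.0292,0],[0,0,0],0.005],[[0.006,-0.0292,0],[0,0,0],0.005],[[0.006,-0.0292,0],[0,0,0],0.005],[[0.006,-0.0292,0],[0,0,0],0.005],[[0.006,-0.0292,0],[0,0,0],0.005],[[0.006,-0.0292,0],[0,0,0],0.005],[[0.006,-0.0292,0],[0,0,0],0.005],[[0.006,-0.0292,0],[0,0,0],0.005]]'

```text
time_s: 19.1
ee_pos: [0.3898, 0.3028, 0.2206]
ee_rot: [[0.908, 0.419, -0.002], [0.419, -0.908, -0.001], [-0.002, 0.0, -1.0]]
wrist_force: [0.8, -0.9, -1.3]
width: 0.167
finger_force: 59.9
```

Emit:
arm_command --rows '[[[0,0,0.025],[0,0,0],0.005],[[0,0,0.025],[0,0,0],0.005],[[0,0,0.02],[0,0,0],0.005],[[0,0,0.015],[0,0,0],0.005],[[0,0,0],[0,0,0],0.005],[[0,0,0],[0,0,0],0.005]]'

```text
time_s: 19.85
ee_pos: [0.3909, 0.3023, 0.1374]
ee_rot: [[0.908, 0.419, 0.0], [0.419, -0.908, 0.0], [0.001, -0.0, -1.0]]
wrist_force: [0.6, -0.5, -2.2]
width: 0.165
finger_force: 59.9
```

```bash
python3 - <<'E'
from m import *
W=ctrl.snapshot('wrist');C=cam('wrist');cv2.imwrite('pics/w8.png',W)
rects(W,C,.013,(100,420,0,148),lo=(0,0,125))
to(.494-.115*.908,.350-.115*.418,.121,24.8)
g=cv2.cvtColor(W,cv2.COLOR_BGR2GRAY);print([g[v,205:310:5].tolist() for v in(60,150,160)])
E
```

```text
0.013 px [258.  59.] mm [496.5 346.6] [90.3 98.9] 24.8
t 19.9 g [0.3909 0.3024 0.1315] yaw 24.78 tilt [0.05 0.03] F [ 0.4 -0.5 -1.8] M [ 0.04 -0.09 -0.04] w 0.167
turn_z -0.02 shift mm [-1.4 -0.2 10.5]
[[190, 255, 255, 255, 255, 255, 255, 198, 255, 255, 255, 255, 255, 255, 193, 255, 255, 255, 255, 255, 255], [74, 75, 45, 45, 123, 135, 217, 208, 204, 120, 125, 128, 130, 129, 132, 134, 133, 34, 45, 46, 46], [44, 43, 45, 45, 127, 130, 125, 132, 133, 134, 132, 130, 131, 131, 131, 174, 175, 39, 45, 45, 45]]
```

View pics/w8.png

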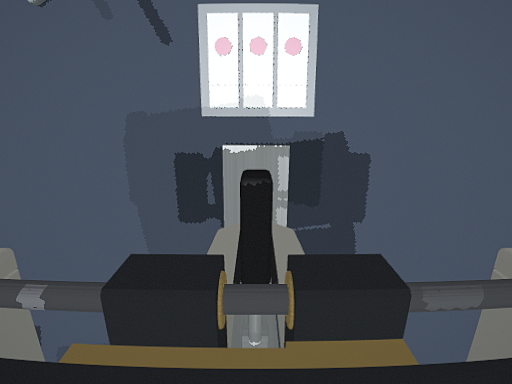

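Emit:
arm_command --rows '[[[0,0.003,0.007],[0,0,0],0.005],[[0,0,0.0035],[0,0,0],0.005],[[0,0,0],[0,0,0],0.005],[[0.015,0,0],[0,0,0],0.005],[[0.015,0,0],[0,0,0],0.005],[[0.015,0,0],[0,0,0],0.005],[[0.015,0,0],[0,0,0],0.005],[[0.012,0,0],[0,0,0],0.005],[[0.008,0,0],[0,0,0],0.005],[[0,0,0],[0,0,0],0.005]]'

```text
time_s: 21.15
ee_pos: [0.4649, 0.3331, 0.1263]
ee_rot: [[0.908, 0.419, 0.0], [0.419, -0.908, -0.0], [0.0, 0.0, -1.0]]
wrist_force: [0.0, -0.3, -1.7]
width: 0.166
finger_force: 59.9
```

```bash
python3 - <<'E'
from m import *
W=ctrl.snapshot('wrist');C=cam('wrist');S=ctrl.snapshot('side');cv2.imwrite('pics/w9.png',W)
rects(W,C,.013,(100,420,0,160),lo=(0,0,125))
to(.494-.034*.908,.350-.034*.418,.121,24.8)
cv2.imwrite('pics/c9.png',np.hstack([cv2.resize(S[230:350,210:330],(400,400),interpolation=cv2.INTER_CUBIC),cv2.resize(W,(400,400))]))
E
```

```text
0.013 px [253. 131.] mm [515.9 355.3] [46.2 99. ] 24.8
0.013 px [123.  18.] mm [551.3 481. ] [37.7 50.4] 22.5
t 21.2 g [0.4642 0.3329 0.1203] yaw 24.78 tilt [-0.02 -0.01] F [ 0.6  0.6 -1.6] M [ 0.04 -0.07  0.04] w 0.168
turn_z -0.02 shift mm [ 0.2 -3.1 -0.7]
```

View pics/c9.png

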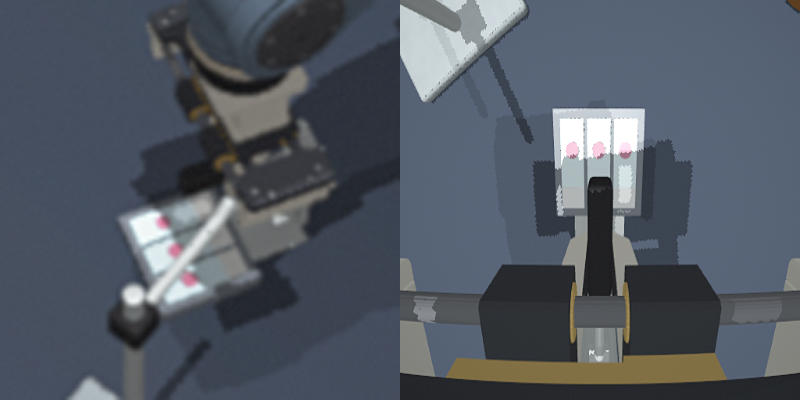

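In the wrist view the tray is on the blade with about 9 mm of balance margin, and the peg tip stays just beside the gripper body. I'll lift only about 3 mm clear and draw back gently.

Emit:
arm_command --rows '[[[0,0,-0.003],[0,0,0],0.005],[[0,0,-0.002],[0,0,0],0.005],[[0,0,-0.002],[0,0,0],0.005],[[0,0,-0.001],[0,0,0],0.005],[[0,0,0],[0,0,0],0.005],[[-0.001,0,0],[0,0,0],0.005],[[-0.002,0,0],[0,0,0],0.005],[[-0.004,0,0],[0,0,0],0.005],[[-0.006,0,0],[0,0,0],0.005],[[-0.008,0,0],[0,0,0],0.005],[[-0.008,0,0],[0,0,0],0.005],[[-0.008,0,0],[0,0,0],0.005],[[-0.008,0,0],[0,0,0],0.005],[[-0.008,0,0],[0,0,0],0.005],[[-0.008,0,0],[0,0,0],0.005],[[-0.008,0,0],[0,0,0],0.005],[[-0.006,0,0],[0,0,0],0.005],[[-0.004,0,0],[0,0,0],0.005],[[-0.002,0,0],[0,0,0],0.005],[[0,0,0],[0,0,0],0.005]]'

```text
time_s: 23.75
ee_pos: [0.391, 0.2991, 0.1345]
ee_rot: [[0.908, 0.419, 0.0], [0.419, -0.908, 0.0], [0.0, -0.0, -1.0]]
wrist_force: [-0.0, -0.7, -2.5]
width: 0.169
finger_force: 59.9
```

```bash
python3 - <<'E'
from m import *
W=ctrl.snapshot('wrist');C=cam('wrist');cv2.imwrite('pics/w10.png',W)
rects(W,C,.016,(150,420,0,160),lo=(0,0,125))
to(.494-.115*.908,.350-.115*.418,.121,24.8)
g=cv2.cvtColor(W,cv2.COLOR_BGR2GRAY);h=cv2.cvtColor(cv2.imread('pics/w9.png'),cv2.COLOR_BGR2GRAY)
for u in(215,300): print(g[90:130:2,u],h[90:130:2,u])
E
```

```text
0.016 px [281.  80.] mm [491.1 313.8] [130.1 241.7] 25.3
t 23.8 g [0.3911 0.2991 0.1285] yaw 24.78 tilt [0.01 0.01] F [-0.2  0.1 -2.5] M [-0.03 -0.07 -0.01] w 0.17
turn_z -0.02 shift mm [-0.2 -3.2  7.5]
[122 122 122 121 123 123 102 253 233 230 232 126 255 255 255 255 255 255
 255 255] [100 100 102 101 101 100  89 196 207 202 202 198 255 255 255 255 255 255
 255 255]
[122 122 123 123 123 123 115 251 248 248 247 248 255 255 255 255 255 255
 255 255] [101 100 100 100 101 101  97 189 223 220 220 217 255 255 255 255 255 255
 255 255]
```

The tray came back with the blade (its far edge is still at row 104). Now setting down, inserting the rest of the way and lifting.

Emit:
arm_command --rows '[[[0,0,0.003],[0,0,0],0.005],[[0,0,0.003],[0,0,0],0.005],[[0,0,0.002],[0,0,0],0.005],[[0,0,0],[0,0,0],0.005],[[0.006,0,0],[0,0,0],0.005],[[0.01,0,0],[0,0,0],0.005],[[0.01,0,0],[0,0,0],0.005],[[0.01,0,0],[0,0,0],0.005],[[0.008,0,0],[0,0,0],0.005],[[0,0,0],[0,0,0],0.005],[[0,0,0],[0,0,0],0.005]]'

```text
time_s: 25.18
ee_pos: [0.4307, 0.3174, 0.1263]
ee_rot: [[0.908, 0.419, -0.0], [0.419, -0.908, -0.0], [-0.0, 0.0, -1.0]]
wrist_force: [-0.2, 0.5, -1.4]
width: 0.166
finger_force: 59.9
```

```bash
python3 - <<'E'
from m import *
W=ctrl.snapshot('wrist');cv2.imwrite('pics/w11.png',W)
to(.494-.115*.908,.350-.115*.418,.121,24.8)
g=cv2.cvtColor(W,cv2.COLOR_BGR2GRAY)
for u in(215,240,300): print(g[110:170:2,u])
E
```

```text
t 25.2 g [0.4307 0.3174 0.1204] yaw 24.78 tilt [-0.02 -0.01] F [-0.9 -0.8 -1.8] M [ 0.07 -0.07  0.01] w 0.168
turn_z -0.02 shift mm [-43.8  -3.2  -0.6]
[119 120 119 120 119 120 119 119 120 119 118 119 120 119 119 119 118 119
 120 114  77  77  80 146 138 139 134 201 222 220]
[119 119 119 119 119 118 119 119 119 119 120 118 119 119 119 120 119 111
 255 255 206 191 185 137 140 139 137 188 216 208]
[131 131 132 131 132 132 132 132 131 131 132 125 118 120 119 119 126  72
  78  78  78  75 118 139 139 139 138 191 224 224]
```

Emit:
arm_command --rows '[[[0,0,-0.003],[0,0,0],0.005],[[0,0,-0.004],[0,0,0],0.005],[[0,0,-0.004],[0,0,0],0.005],[[0,0,-0.006],[0,0,0],0.005],[[0,0,-0.01],[0,0,0],0.005],[[0,0,-0.012],[0,0,0],0.005],[[0,0,-0.012],[0,0,0],0.005],[[0,0,-0.012],[0,0,0],0.005],[[0,0,-0.012],[0,0,0],0.005],[[0,0,-0.012],[0,0,0],0.005],[[0,0,-0.008],[0,0,0],0.005],[[0,0,-0.005],[0,0,0],0.005],[[0,0,0],[0,0,0],0.005],[[0,0,0],[0,0,5],0.005],[[0,0,0],[0,0,7.5],0.005],[[0,0,0],[0,0,7.5],0.005],[[0,0,0],[0,0,7.5],0.005],[[0,0,0],[0,0,7.5],0.005],[[0,0,0],[0,0,6.2],0.005],[[0,0,0],[0,0,4],0.005]]'

```text
time_s: 27.72
ee_pos: [0.4307, 0.3174, 0.2259]
ee_rot: [[0.936, -0.352, -0.001], [-0.352, -0.936, -0.001], [-0.001, 0.001, -1.0]]
wrist_force: [0.2, -0.5, -2.7]
width: 0.168
finger_force: 59.9
```

```bash
python3 - <<'E'
from m import *
W=ctrl.snapshot('wrist');cv2.imwrite('pics/w12.png',W)
to(.5593,-.2915,.22,-20.4)
g=cv2.cvtColor(W,cv2.COLOR_BGR2GRAY)
for u in(215,300): print(g[110:170:2,u])
E
```

```text
t 27.8 g [0.4307 0.3173 0.2199] yaw -20.75 tilt [-0.05 -0.03] F [-0.4  0.  -2.4] M [ 0.11 -0.05  0.01] w 0.167
turn_z -0.35 shift mm [ 3.327e+02  5.258e+02 -1.000e-01]
[112 111 112 113 112 111 111 111 112 113 113 105  60  65  65  65  63  64
  61  75  62  60  88 121 118 117 129 203 194 186]
[ 76  77  76  77  75  76  76  77  76  76  76  76  76  76  77  75  76  76
  77  75  76  84 114 159 157 157 144 234 194 195]
```

Emit:
arm_command --rows '[[[0.0043,0.0068,0],[0,0,0],0.005],[[0.0086,0.0135,0],[0,0,0],0.005],[[0.0128,0.0203,0],[0,0,0],0.005],[[0.0165,0.0261,0],[0,0,0],0.005],[[0.0165,0.0261,0],[0,0,0],0.005],[[0.0165,0.0261,0],[0,0,0],0.005],[[0.0165,0.0261,0],[0,0,0],0.005],[[0.0165,0.0261,0],[0,0,0],0.005],[[0.0165,0.0261,0],[0,0,0],0.005],[[0.0165,0.0261,0],[0,0,0],0.005],[[0.0165,0.0261,0],[0,0,0],0.005],[[0.0165,0.0261,0],[0,0,0],0.005],[[0.0165,0.0261,0],[0,0,0],0.005],[[0.0165,0.0261,0],[0,0,0],0.005],[[0.0128,0.0203,0],[0,0,0],0.005],[[0.0086,0.0135,0],[0,0,0],0.005],[[0.0043,0.0068,0],[0,0,0],0.005],[[0,0,0],[0,0,0],0.005]]'

```text
time_s: 30.02
ee_pos: [0.5206, -0.109, 0.2264]
ee_rot: [[0.937, -0.349, -0.0], [-0.349, -0.937, 0.0], [-0.0, -0.0, -1.0]]
wrist_force: [0.5, 0.7, -3.6]
width: 0.17
finger_force: 59.9
```

Emit:
arm_command --rows '[[[0.0043,0.0068,0],[0,0,0],0.005],[[0.0086,0.0135,0],[0,0,0],0.005],[[0.0128,0.0203,0],[0,0,0],0.005],[[0.0128,0.0203,0],[0,0,0],0.005],[[0.0128,0.0203,0],[0,0,0],0.005],[[0.0128,0.0203,0],[0,0,0],0.005],[[0.0128,0.0203,0],[0,0,0],0.005],[[0.0086,0.0135,0],[0,0,0],0.005],[[0.0043,0.0068,0],[0,0,0],0.005],[[0,0,0],[0,0,0],0.005],[[0,0,0],[0,0,0],0.005]]'

```text
time_s: 31.4
ee_pos: [0.5553, -0.2728, 0.2265]
ee_rot: [[0.937, -0.348, -0.0], [-0.348, -0.937, 0.0], [-0.0, -0.0, -1.0]]
wrist_force: [0.1, -0.3, -3.4]
width: 0.171
finger_force: 59.9
```

```bash
python3 - <<'E'
from m import *
W=ctrl.snapshot('wrist');cv2.imwrite('pics/w13.png',W)
to(.5593,-.2915,.166,-20.4)
E
```

```text
t 31.4 g [ 0.5553 -0.2728  0.2205] yaw -20.38 tilt [-0.    0.01] F [ 0.  -0.5 -3. ] M [ 0.03 -0.04 -0.02] w 0.167
turn_z 0.02 shift mm [10.3 16.1 54.5]
```

View pics/w13.png

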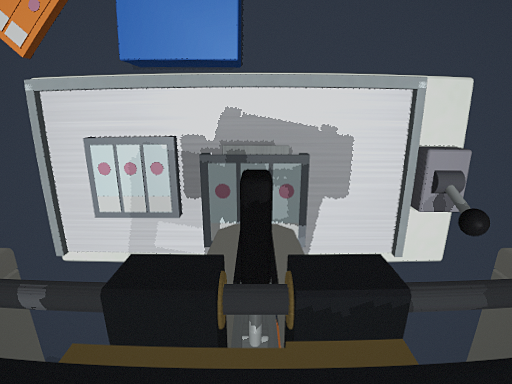

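The wrist view shows tray B flat on the plate at (132,175) and tray A on the blade at about (255,200), over the middle of the plate. I'm shifting it into place and lowering. The 14 pictures are used up, so the rest goes by numbers.

Emit:
arm_command --rows '[[[0.003,0.005,0],[0,0,0],0.005],[[0.004,0.006,0],[0,0,0],0.005],[[0.003,0.005,0],[0,0,0],0.005],[[0,0,0.006],[0,0,0],0.005],[[0,0,0.01],[0,0,0],0.005],[[0,0,0.012],[0,0,0],0.005],[[0,0,0.01],[0,0,0],0.005],[[0,0,0.005],[0,0,0],0.005],[[0,0,0.003],[0,0,0],0.005],[[0,0,0.002],[0,0,0],0.005],[[0,0,0.002],[0,0,0],0.005],[[0,0,0.002],[0,0,0],0.005],[[0,0,0.0015],[0,0,0],0.005],[[0,0,0.001],[0,0,0],0.005],[[0,0,0],[0,0,0],0.005],[[0,0,0],[0,0,0],0.005]]'

```text
time_s: 33.45
ee_pos: [0.5591, -0.292, 0.172]
ee_rot: [[0.937, -0.349, 0.0], [-0.349, -0.937, -0.0], [0.0, 0.0, -1.0]]
wrist_force: [0.8, 0.2, -3.2]
width: 0.163
finger_force: 59.9
```

```bash
python3 -c "
from m import *
to(.5593,-.2915,.166,-20.4)"
```

```text
t 33.5 g [ 0.5591 -0.292   0.166 ] yaw -20.42 tilt [ 0.01 -0.01] F [ 0.8  0.2 -3.2] M [ 0.01 -0.04 -0.01] w 0.163
turn_z -0.02 shift mm [ 0.  -0.5  0. ]
```

Emit:
arm_command --rows '[[[-0.003,0,0],[0,0,0],0.005],[[-0.006,0,0],[0,0,0],0.005],[[-0.008,0,0],[0,0,0],0.005],[[0,0,0],[0,0,0],0.005]]'

```text
time_s: 33.95
ee_pos: [0.5426, -0.2858, 0.1721]
ee_rot: [[0.937, -0.349, -0.0], [-0.349, -0.937, 0.0], [-0.0, -0.0, -1.0]]
wrist_force: [-0.3, 0.0, -2.4]
width: 0.171
finger_force: 59.9
```

```bash
python3 - <<'E'
from m import *
W=ctrl.snapshot('wrist');cv2.imwrite('pics/w14.png',W)
to(.5593,-.2915,.166,-20.4)
g=cv2.cvtColor(W,cv2.COLOR_BGR2GRAY)
for u in(210,225,300): print(g[90:190:3,u])
E
```

```text
t 34.0 g [ 0.5429 -0.2859  0.1661] yaw -20.43 tilt [ 0.01 -0.  ] F [-0.2 -0.3 -2.1] M [ 0.04 -0.04  0.05] w 0.172
turn_z -0.03 shift mm [17.3 -0.5  0.1]
[203 203 203 203 203 203 204 203 204 211 212 131 134 133 136  71  78  76
 139 142 140 140 140 139 131 111 111 111 110 111 109 110 111 111]
[203 203 203 204 204 203 136 135 138 141 134 139 135 134 137  74  79  78
 138 143 141 143 143 104 142 105  69  71  69  70 103 110 110 112]
[202 203 203 204 203 204 203 204 203 204 203 204 205 173 140  72  85  82
 144 145 145 145 146 145 146 138 114 113 114 110 112 108 109 107]
```

Emit:
arm_command --rows '[[[-0.012,0,0],[0,0,0],0.005],[[-0.015,0,0],[0,0,0],0.005],[[-0.015,0,0],[0,0,0],0.005],[[-0.015,0,0],[0,0,0],0.005],[[-0.015,0,0],[0,0,0],0.005],[[-0.015,0,0],[0,0,0],0.005],[[-0.015,0,0],[0,0,0],0.005],[[-0.015,0,0],[0,0,0],0.005],[[0,0,-0.02],[0,0,0],0.005],[[0,0,-0.03],[0,0,0],0.005],[[0,0,-0.04],[0,0,0],0.005],[[0,0,-0.04],[0,0,0],0.005],[[0,0,-0.03],[0,0,0],0.005],[[0,0,0],[0,0,0],0.005]]'

```text
time_s: 35.75
ee_pos: [0.4336, -0.2454, 0.3335]
ee_rot: [[0.937, -0.349, 0.003], [-0.349, -0.937, -0.002], [0.004, 0.001, -1.0]]
wrist_force: [-0.3, -0.5, -2.9]
width: 0.17
finger_force: 59.9
```

```bash
cat > t.py <<'E'
from m import *
def grey(W,C,roi):
    "tray frames: grey (darker than the plate) closed outlines on z=58 mm, in warmer axes"
    y=np.radians(-20.4);R=np.array([[np.cos(y),-np.sin(y)],[np.sin(y),np.cos(y)]]);o=np.array([.5664,-.2408])
    x0,x1,y0,y1=roi;g=cv2.cvtColor(W,cv2.COLOR_BGR2GRAY)
    e=np.zeros_like(g);e[y0:y1,x0:x1]=cv2.Canny(g,60,150)[y0:y1,x0:x1];e=cv2.dilate(e,np.ones((3,3)))
    for c in cv2.findContours(e,cv2.RETR_LIST,1)[0]:
        P=((plane(C,c.reshape(-1,2).astype(float),.058)[:,:2]-o)@R*1000).astype(np.float32);r=cv2.minAreaRect(P)
        if 80<min(r[1])<112 and 80<max(r[1])<118: print('px',c.reshape(-1,2).mean(0).round(),'warmer mm',np.round(r[0],1),np.round(r[1],1),round(r[2],1))
if __name__=='__main__':
    W=ctrl.snapshot('wrist');cv2.imwrite('pics/w15.png',W);grey(W,cam('wrist'),(0,512,0,250))
    T=ctrl.snapshot('top');cv2.imwrite('pics/top3.png',T);print('top');grey(T,cam('top'),(275,440,130,250))
    S=ctrl.snapshot('side');cv2.imwrite('pics/side3.png',S);print('side');grey(S,cam('side'),(190,310,90,215))
    print('bench');rects(T,cam('top'),.013,(140,280,155,225))
    to(.4,0,.25,-36)
E
python3 t.py
```

```text
px [255.  68.] warmer mm [  1.9 -50.8] [96. 87.] 90.0
px [144.  71.] warmer mm [ 2.6 96.7] [88.2 98.5] 0.2
px [144.  71.] warmer mm [ 2.4 96.7] [104.7  93.6] 89.9
top
px [321. 178.] warmer mm [  0.3 101.9] [110.6 103.8] 89.5
side
bench
0.013 px [209. 191.] mm [579.2 224.4] [471.5 234.2] 88.2
t 35.9 g [ 0.4328 -0.2448  0.3244] yaw -20.42 tilt [-0.1   0.07] F [-0.2 -0.  -2.5] M [ 0.05 -0.01  0.02] w 0.169
turn_z 15.58 shift mm [-170.4 -178.7   74.4]
```

Both trays are square on the plate: warmer (2,-51) and (2,97) mm, each 90x98 mm within the ±95 x ±200 mm plate. Next I'm turning the spatula for the peg.

Emit:
arm_command --rows '[[[0,0,0],[0,0,-9.2],0.005],[[0,0,0],[0,0,-9.2],0.005],[[0,0,0],[0,0,-9.2],0.005],[[0,0,0],[0,0,-9.2],0.005],[[0,0,0],[0,0,-9.2],0.005],[[0,0,0],[0,0,-9.2],0.005],[[0,0,0],[0,0,-9.2],0.005],[[0,0,0],[0,0,-9.2],0.005],[[0,0,0],[0,0,-9.2],0.005],[[0,0,0],[0,0,-9.2],0.005],[[0,0,0],[0,0,-9.2],0.005],[[0,0,0],[0,0,-9.2],0.005],[[0,0,0],[0,0,-9.2],0.005],[[0,0,0],[0,0,-9.2],0.005],[[0,0,0],[0,0,-9.2],0.005],[[0,0,0],[0,0,-9.2],0.005],[[0,0,0],[0,0,-9.2],0.005],[[0,0,0],[0,0,-8.2],0.005],[[0,0,0],[0,0,0],0.005]]'

```text
time_s: 38.28
ee_pos: [0.4331, -0.2449, 0.3305]
ee_rot: [[-0.81, 0.586, -0.002], [0.586, 0.81, 0.001], [0.002, -0.0, -1.0]]
wrist_force: [0.7, 0.2, -1.9]
width: 0.174
finger_force: 59.9
```

```bash
python3 -c "
from h import *
to(.4128,.4230,.324,144.2)"
```

```text
t 38.3 g [ 0.433  -0.2449  0.3245] yaw 144.12 tilt [-0.12  0.08] F [ 0.7  0.2 -1.9] M [ 0.06 -0.08  0.05] w 0.174
turn_z -0.08 shift mm [4.071e+02 5.298e+02 5.000e-01]
```

Emit:
arm_command --rows '[[[0.0204,0.0265,0],[0,0,0],0.005],[[0.0204,0.0265,0],[0,0,0],0.005],[[0.0204,0.0265,0],[0,0,0],0.005],[[0.0204,0.0265,0],[0,0,0],0.005],[[0.0204,0.0265,0],[0,0,0],0.005],[[0.0204,0.0265,0],[0,0,0],0.005],[[0.0204,0.0265,0],[0,0,0],0.005],[[0.0204,0.0265,0],[0,0,0],0.005],[[0.0204,0.0265,0],[0,0,0],0.005],[[0.0204,0.0265,0],[0,0,0],0.005],[[0.0204,0.0265,0],[0,0,0],0.005],[[0.0204,0.0265,0],[0,0,0],0.005],[[0.0204,0.0265,0],[0,0,0],0.005],[[0.0204,0.0265,0],[0,0,0],0.005],[[0.0204,0.0265,0],[0,0,0],0.005],[[0.0204,0.0265,0],[0,0,0],0.005],[[0.0204,0.0265,0],[0,0,0],0.005],[[0.0204,0.0265,0],[0,0,0],0.005],[[0.0204,0.0265,0],[0,0,0],0.005],[[0.0204,0.0265,0],[0,0,0],0.005]]'

```text
time_s: 40.78
ee_pos: [0.4125, 0.4243, 0.3309]
ee_rot: [[-0.809, 0.588, -0.001], [0.588, 0.809, -0.001], [0.0, -0.001, -1.0]]
wrist_force: [0.2, -0.6, -2.2]
width: 0.168
finger_force: 59.9
```

Emit:
arm_command --rows '[[[0,0,0.02],[0,0,0],0.005],[[0,0,0.02],[0,0,0],0.005],[[0,0,0.02],[0,0,0],0.005],[[0,0,0.011],[0,0,0],0.005],[[0,0,0],[0,0,0],0.005],[[0,0,0],[0,0,0],0.005]]'

```text
time_s: 41.52
ee_pos: [0.4131, 0.4236, 0.2616]
ee_rot: [[-0.81, 0.586, 0.001], [0.586, 0.81, 0.001], [-0.0, 0.001, -1.0]]
wrist_force: [0.1, 0.2, -2.0]
width: 0.166
finger_force: 59.9
```

```bash
python3 - <<'E'
from m import *
to(.4128,.4230,.253,144.2)
for n in('wrist','top','side'):
    im=ctrl.snapshot(n);cv2.imwrite(f'pics/{n}h.png',im);C=cam(n)
    o=ctrl.get_obs();g=np.array(o['ee_pos'])+[0,0,-.006];x=np.array(o['ee_rot'])[:,0]
    print(n,'eye pred',proj(C,[g-x*.035]).round(1),'pegtip,root',proj(C,[(.4705,.4431,.256),(.5227,.5174,.25)]).round(1).tolist(),'grip front',proj(C,[g+x*.045]).round(1))
T=cv2.cvtColor(cv2.imread('pics/toph.png'),cv2.COLOR_BGR2GRAY);print(T[205:240:2,115:165:2])
E
```

```text
t 41.5 g [0.4131 0.4236 0.2556] yaw 144.13 tilt [0.04 0.04] F [ 0.1  0.2 -2. ] M [ 0.05 -0.12 -0.01] w 0.166
turn_z -0.07 shift mm [-0.1 -0.6  2.6]
wrist eye pred [[258.1 303.7]] pegtip,root [[342.3, 303.4], [480.6, 291.4]] grip front [[258.7 168.8]]
top eye pred [[137.2 230.8]] pegtip,root [[123.2, 220.7], [98.7, 203.2]] grip front [[121.3 254.1]]
side eye pred [[291.4 275.9]] pegtip,root [[279.2, 290.4], [255.5, 321.1]] grip front [[320.1 294.5]]
[[ 72  77  80 102 110 112 109 136  56  69  71  72  73  69  74  68  70  71
   70  71  71  72  70  73  66]
 [125 121 122 158 121 138 112  53  46  69  69  73  72  69  71  72  70  70
   71  71  73  73  72  73  71]
 [152 166 171 171 171 169  90  54  44  46  66  69  69  69  71  68  75  69
   71  73  73  69  70  73  71]
 [160 155 158 168 172 126  66  68  71  58  46  64  71  71  71  72  74  66
   71  72  69  73  69  70  73]
 [130 161 156 161 143  64  70  71  73  67  57  38  46  74  71  73  67  70
   71  69  73  73  73  70  71]
 [ 83 118 156 149  78  62  68  72  73  75  70  71  43  44  50  72  73  71
   70  71  71  74  71  72  44]
 [ 28  60  98 109
[... 543 characters left out ...]
48  32  32  61 111 112 114 106 116 134
  134 129 126  80  38  42  46]
 [ 91  47  66  43  23  22  29  54  36  34  50 101 102 105 106 121 135 136
  137 133 136 138 111  41  42]
 [106  66  48  64  46  31  29  33  30  34 107  82 103 108 117 136 134 135
  137 135 137 137 107  34  47]
 [106 103  43  46  60  42  37  34  34  45  97 102 102 109 109 126 137 135
  135 135 138 130  43  43  40]
 [104 106 101  45  41  51  49  46  41  33  33  86 109 109 106 115 135 137
  136 135 140  81  40  43  38]
 [107 105 106  86  41  43  48  44  46  39  27  17  77 108 109 111 114 135
  137 136  99  34  43  44  43]
 [103 104 103 105  77  41  44  43  39  44  40  32  18  91 112 106 111 120
  137 123  39  40  46  43  42]]
```

```bash
python3 - <<'E'
from m import *
D=cam('side');x=np.array([.990,-.139,0]);g=np.array([.4237,-.0001,.118])
for n,uv in(('eye',(302,191.75)),('gripmid',(287.3,189.9)),('front',(278.3,188.8)),('back',(296.3,191))): print(n,((plane(D,[uv],.118)[0]-g)@x).round(4))
C=cam('top');print('top front/back',((plane(C,[(280.75,220.75),(278.25,240.75)],.1305)-g)@x).round(4))
W=cv2.cvtColor(cv2.imread('pics/wristh.png'),cv2.COLOR_BGR2GRAY);print(W[270:350:5,320:500:8])
S=cv2.cvtColor(cv2.imread('pics/sideh.png'),cv2.COLOR_BGR2GRAY);print(S[262:300:2,270:325:2])
E
```

```text
eye -0.0355
gripmid 0.012
front 0.0413
back -0.0171
top front/back [ 0.0406 -0.0208]
[[ 56  56  56  56  58  57  57  53  56  52 127 126 126 127 125 126 125 142
  149 146 138  88 179]
 [ 55  57  57  56  56  56  57  57  57  56 132 127 127 126 125 125 125 126
  144 150  39  37 165]
 [ 55  56  55  57  57  56  56  57  55  56  54 128 127 127 129 130 133 126
  109 104  95  95  83]
 [ 54  55  57  57  57  55  58  54  57  57  56 101  97  97  97  98 116 122
  131 138 124 125 146]
 [ 61  63  66  67  65  66  64  65  65  64  65  62 104 105 104 106 107 152
  155 155 155 154 150]
 [ 65  65  66  66  64  65  63  64  66  64  64  63 112 111 112 109 109 152
  155 161 163 165 103]
 [ 65  68  68  64  65  66  66  65  66  67  65  64 113 113 112 111 111 170
  170 172 171 170 110]
 [ 64  67  64  66  64  67  67  64  63  66  65  62 113 112 113 112 101 170
  172 171 170 154 106]
 [ 68  65  65  66  67  66  67  68  66  64  66  74 105 104 103 105 159 103
  138 120  13 167 166]
 [ 67  66  67  66  68  65  65  68  66  66  65 134 126 125 124 124 125 124
  123 124 153 165 163]
 [ 65  66  65  65  66  66  64  66  65  65  63
[... 2061 characters left out ...]
 77  81  99 121 120  91  45  54  70  71  68  68  69  71  66  70  65  81
   75  29  26  26  27  26  28  36  48  51]
 [ 77  76  83 136 135 123 113  65  43  67  87  71  69  95  76  69  67  72
   44  24  27  25  26  28  26  24  42  51]
 [ 79  76  99 168 128 116 123 120  91  44  56  73  73  77  77  68  56  81
   51  40  27  26  28  28  26  27  46  51]
 [ 78  77 104 122 109 107 130 126 122 112  64  43  73  76  69  58  67  60
   49  50  47  33  26  27  27  29  49  50]
 [ 75  99 113 110 105 112 141 142 131 124 120  92  45  46  48  87  90  54
   49  50  51  51  40  29  25  44  52  50]
 [103 140 128 107 107 108 120 141 143 138 126 123 111  78  95 121 109 100
   67  49  50  50  50  48  48  52  51  52]]
```

Emit:
arm_command --rows '[[[0.002,0,0.0025],[0,0,0],0.005],[[0,0,0],[0,0,0],0.005],[[0,0.01,0],[0,0,0],0.005],[[0,0.01,0],[0,0,0],0.005],[[0,0.01,0],[0,0,0],0.005],[[0,0.008,0],[0,0,0],0.005],[[0,0.006,0],[0,0,0],0.005],[[0,0.006,0],[0,0,0],0.005],[[0,0.006,0],[0,0,0],0.005],[[0,0,0],[0,0,0],0.005]]'

```text
time_s: 42.92
ee_pos: [0.4442, 0.4702, 0.2583]
ee_rot: [[-0.811, 0.585, -0.0], [0.585, 0.811, -0.0], [0.0, -0.0, -1.0]]
wrist_force: [0.5, 0.4, -1.7]
width: 0.166
finger_force: 59.9
```

```bash
python3 -c "
from h import *
to(.4128,.4230,.253,144.2)"
```

```text
t 42.9 g [0.4442 0.4702 0.2523] yaw 144.18 tilt [-0. -0.] F [ 0.5  0.4 -1.7] M [ 0.1  -0.06  0.03] w 0.166
turn_z -0.02 shift mm [ -2.2 -56.6  -0.7]
```

Emit:
arm_command --rows '[[[0,0.006,0],[0,0,0],0.005],[[0,0.006,0],[0,0,0],0.005],[[0,0.006,0],[0,0,0],0.005],[[0,0.006,0],[0,0,0],0.005],[[0,0.006,0],[0,0,0],0.005],[[0,0.006,0],[0,0,0],0.005],[[0,0.004,0],[0,0,0],0.005],[[0,0,0],[0,0,0],0.005],[[0,0,0],[0,0,0],0.005]]'

```text
time_s: 44.05
ee_pos: [0.4673, 0.5023, 0.2584]
ee_rot: [[-0.811, 0.585, -0.0], [0.585, 0.811, -0.0], [0.0, -0.0, -1.0]]
wrist_force: [0.7, -0.4, -2.0]
width: 0.171
finger_force: 59.9
```

```bash
python3 -c "
from h import *
to(.4128,.4230,.24,144.2)"
```

```text
t 44.0 g [0.4673 0.5023 0.2524] yaw 144.18 tilt [-0.01 -0.01] F [ 0.7 -0.4 -2. ] M [ 0.06 -0.08  0.03] w 0.171
turn_z -0.02 shift mm [ -2.2 -96.2  12.4]
```

Emit:
arm_command --rows '[[[0,0,0.003],[0,0,0],0.005],[[0,0,0.003],[0,0,0],0.005],[[0,0,0],[0,0,0],0.005],[[0,0,0],[0,0,0],0.005]]'

```text
time_s: 44.55
ee_pos: [0.4674, 0.5024, 0.2525]
ee_rot: [[-0.811, 0.585, 0.0], [0.585, 0.811, 0.0], [-0.0, 0.0, -1.0]]
wrist_force: [-0.1, 0.1, -2.1]
width: 0.168
finger_force: 59.9
```

```bash
python3 -c "
from h import *
to(.4128,.4230,.24,144.2)"
```

```text
t 44.5 g [0.4674 0.5024 0.2465] yaw 144.18 tilt [0. 0.] F [-0.1  0.1 -2.1] M [ 0.08 -0.09 -0.02] w 0.168
turn_z -0.02 shift mm [ -2.2 -96.3   6.5]
```

Emit:
arm_command --rows '[[[0,0,0.002],[0,0,0],0.005],[[0,0,0.002],[0,0,0],0.005],[[0,0,0],[0,0,0],0.005],[[0,0,0],[0,0,0],0.005]]'

```text
time_s: 45.05
ee_pos: [0.4674, 0.5024, 0.2484]
ee_rot: [[-0.811, 0.585, -0.0], [0.585, 0.811, -0.0], [-0.0, -0.0, -1.0]]
wrist_force: [0.4, 0.2, -2.1]
width: 0.167
finger_force: 59.9
```

Emit:
arm_command --rows '[[[0,0,0.001],[0,0,0],0.005],[[0,0,0.001],[0,0,0],0.005],[[0,0,0],[0,0,0],0.005],[[0,0,0],[0,0,0],0.005]]'

```text
time_s: 45.55
ee_pos: [0.4676, 0.5026, 0.2475]
ee_rot: [[-0.811, 0.585, 0.001], [0.585, 0.811, 0.001], [-0.0, 0.001, -1.0]]
wrist_force: [-1.1, -1.7, 4.7]
width: 0.165
finger_force: 59.9
```

Emit:
arm_command --rows '[[[0,0,0.001],[0,0,0],0.005],[[0,0,0],[0,0,0],0.005],[[0,0,0],[0,0,0],0.005]]'

```text
time_s: 45.92
ee_pos: [0.4676, 0.5027, 0.2472]
ee_rot: [[-0.811, 0.585, 0.002], [0.585, 0.811, 0.001], [-0.001, 0.002, -1.0]]
wrist_force: [-3.0, -2.3, 9.4]
width: 0.167
finger_force: 59.9
```

Contact came at grip z 0.2415, right where the eye's top should rest on the peg (0.240). Easing off and letting go.

Emit:
arm_command --rows '[[[0,0,-0.0012],[0,0,0],0.005],[[0,0,0],[0,0,0],0.005],[[0,0,0],[0,0,0],0.005]]'

```text
time_s: 46.3
ee_pos: [0.4675, 0.5026, 0.2474]
ee_rot: [[-0.811, 0.585, 0.001], [0.585, 0.811, 0.001], [-0.0, 0.001, -1.0]]
wrist_force: [-3.3, -0.8, 5.5]
width: 0.166
finger_force: 59.9
```

Emit:
arm_command --rows '[[[0,0,0],[0,0,0],0.018],[[0,0,0],[0,0,0],0.02],[[0,0,0],[0,0,0],0.023],[[0,0,0],[0,0,0],0.027],[[0,0,0],[0,0,0],0.032],[[0,0,0],[0,0,0],0.038],[[0,0,0],[0,0,0],0.045],[[0,0,0],[0,0,0],0.045],[[0,0,0],[0,0,0],0.045],[[0,0,0],[0,0,0],0.045],[[0,0,0],[0,0,0],0.045],[[0,0,0],[0,0,0],0.045]]'

```text
time_s: 47.8
ee_pos: [0.4674, 0.5024, 0.2466]
ee_rot: [[-0.811, 0.585, -0.0], [0.585, 0.811, -0.0], [-0.0, -0.0, -1.0]]
wrist_force: [0.9, -0.2, 0.0]
width: 0.487
finger_force: 0.0
```

```bash
python3 - <<'E'
from m import *
to(.4128,.4230,.24,144.2)
W=ctrl.snapshot('wrist');cv2.imwrite('pics/whang.png',W);h=cv2.cvtColor(W,cv2.COLOR_BGR2GRAY)
m=(h[100:250,150:360]<40).astype(np.uint8);k,l,st,ce=cv2.connectedComponentsWithStats(m)
for i in range(1,k):
    if st[i,4]>200: print(st[i]+[150,100,0,0,0],ce[i]+[150,100])
# blade/eye in wrist view
b=cv2.cvtColor(cv2.imread('pics/wristh.png'),cv2.COLOR_BGR2GRAY)
for v in (160,180,200,220): print(v,h[v,200:320:4])
E
```

```text
t 47.8 g [0.4674 0.5024 0.2406] yaw 144.18 tilt [-0. -0.] F [ 0.9 -0.2  0. ] M [ 0.07 -0.19 -0.05] w 0.487
turn_z -0.02 shift mm [ -2.2 -96.3   0.6]
[241 171  31  79 940] [256.         210.14680851]
160 [ 61  59  63  65  65  65 183 171 173 166 171 168 171 174 170 171 170 174
 173 171 174 171 168 199 232 204 144 144 146 144]
180 [ 96 114 113  76  75  77 154 170 173 165 166  42  41  39  37  37  41  38
 121 172 172 172 172 223 220 145 143 145 145 145]
200 [ 78  79  78  77  77  79 129 169 171 164 136  40  43  39  41  40  40  38
 107 171 170 172 137 176 176 138 140 137 166 173]
220 [ 77  75  78  76  78  77 115 176 169 164 143  40  42  39  41  42  41  39
 160 169 172 170 244 237 237 237 237 123 137 140]
```

The grip bar stays between the open fingers with no force on them, so the spatula is hanging. Retracting straight up.

Emit:
arm_command --rows '[[[0,0,-0.01],[0,0,0],0.045],[[0,0,-0.02],[0,0,0],0.045],[[0,0,-0.03],[0,0,0],0.045],[[0,0,-0.03],[0,0,0],0.045],[[0,0,-0.03],[0,0,0],0.045],[[0,0,-0.03],[0,0,0],0.045],[[0,0,0],[0,0,0],0.045]]'

```text
time_s: 48.72
ee_pos: [0.4677, 0.5027, 0.3997]
ee_rot: [[-0.811, 0.585, 0.004], [0.585, 0.811, 0.003], [-0.001, 0.005, -1.0]]
wrist_force: [0.0, 1.1, -0.2]
width: 0.481
finger_force: 0.0
```

```bash
python3 - <<'E'
from m import *
to(.4128,.4230,.24,144.2)
g=np.array([.4674,.5024,.2405]);x=np.array([-.811,.585,0]);y=np.array([.585,.811,0])
P=[g+x*.045+[0,0,.0125],g-x*.016+[0,0,.0125]];Q=[g+x*.045+y*s-[0,0,.1155] for s in(-.03,.03)]
for n in('wrist','side'):
    W=ctrl.snapshot(n);cv2.imwrite(f'pics/{n}hang2.png',W);h=cv2.cvtColor(W,cv2.COLOR_BGR2GRAY)
    p=proj(cam(n),P);q=proj(cam(n),Q);print(n,'bar ends pred',p.round(),'blade edge pred',q.round())
    x0,x1=int(min(p[:,0])-25),int(max(p[:,0])+25);y0,y1=int(min(p[:,1])-25),int(max(p[:,1])+25)
    m=(h[max(y0,0):y1,max(x0,0):x1]<38).astype(np.uint8);k,l,st,ce=cv2.connectedComponentsWithStats(m)
    for i in range(1,k):
        if st[i,4]>40: print('dark',st[i]+[max(x0,0),max(y0,0),0,0,0],(ce[i]+[max(x0,0),max(y0,0)]).round())
E
```

```text
t 48.7 g [0.4677 0.5027 0.3937] yaw 144.18 tilt [0.21 0.2 ] F [ 0.   1.1 -0.2] M [ 0.04 -0.13 -0.02] w 0.481
turn_z -0.02 shift mm [ -2.1 -96.8 153.7]
wrist bar ends pred [[257. 140.]
 [257. 201.]] blade edge pred [[234. 130.]
 [278. 130.]]
dark [247 141  15  59 781] [254. 172.]
side bar ends pred [[297. 327.]
 [275. 311.]] blade edge pred [[300. 341.]
 [286. 361.]]
dark [274 310  25  23 254] [286. 321.]
dark [249 322   8  12  50] [252. 328.]
```

The spatula hangs steady: the bar is exactly where I predicted in both the wrist and side views. Now for the lever.

Emit:
arm_command --rows '[[[-0.0255,-0.0397,0],[0,0,0],0.0],[[-0.0255,-0.0397,0],[0,0,0],0.0],[[-0.0255,-0.0397,0],[0,0,0],0.0],[[-0.0255,-0.0397,0],[0,0,0],0.0],[[-0.0255,-0.0397,0],[0,0,0],0.0],[[-0.0255,-0.0397,0],[0,0,0],0.0],[[-0.0255,-0.0397,0],[0,0,0],0.0],[[-0.0255,-0.0397,0],[0,0,0],0.0],[[-0.0255,-0.0397,0],[0,0,0],0.0],[[-0.0255,-0.0397,0],[0,0,0],0.0],[[-0.0255,-0.0397,0],[0,0,0],0.0],[[-0.0255,-0.0397,0],[0,0,0],0.0],[[-0.0255,-0.0397,0],[0,0,0],0.0],[[-0.0255,-0.0397,0],[0,0,0],0.0],[[-0.0255,-0.0397,0],[0,0,0],0.0],[[-0.0255,-0.0397,0],[0,0,0],0.0],[[-0.0255,-0.0397,0],[0,0,0],0.0],[[-0.0255,-0.0397,0],[0,0,0],0.0],[[-0.0255,-0.0397,0],[0,0,0],0.0],[[-0.0255,-0.0397,0],[0,0,0],0.0]]' --force 20

```text
time_s: 51.32
ee_pos: [0.4157, -0.4412, 0.3952]
ee_rot: [[-0.811, 0.585, -0.001], [0.585, 0.811, 0.002], [0.002, 0.001, -1.0]]
wrist_force: [0.4, 1.4, 0.4]
width: 0.002
finger_force: 0.0
```

Emit:
arm_command --rows '[[[0,0,0],[0,0,9.2],0.0],[[0,0,0],[0,0,9.2],0.0],[[0,0,0],[0,0,9.2],0.0],[[0,0,0],[0,0,9.2],0.0],[[0,0,0],[0,0,9.2],0.0],[[0,0,0],[0,0,9.2],0.0],[[0,0,0],[0,0,9.2],0.0],[[0,0,0],[0,0,9.2],0.0],[[0,0,0],[0,0,9.2],0.0],[[0,0,0],[0,0,9.2],0.0],[[0,0,0],[0,0,9.2],0.0],[[0,0,0],[0,0,9.2],0.0],[[0,0,0],[0,0,9.2],0.0],[[0,0,0],[0,0,9.2],0.0],[[0,0,0],[0,0,9.2],0.0],[[0,0,0],[0,0,9.2],0.0],[[0,0,0],[0,0,9.2],0.0],[[0,0,0],[0,0,8.2],0.0],[[0,0,0],[0,0,0],0.0]]'

```text
time_s: 53.7
ee_pos: [0.416, -0.4397, 0.3954]
ee_rot: [[0.937, -0.348, -0.001], [-0.348, -0.937, 0.002], [-0.002, -0.001, -1.0]]
wrist_force: [-0.8, -0.1, 0.2]
width: 0.004
finger_force: 0.0
```

```bash
cat > lev.py <<'E'
from m import *
def lever(tag):
    "dark knob of the lever across top and side views, in warmer axes"
    y=np.radians(-20.4);R=np.array([[np.cos(y),-np.sin(y)],[np.sin(y),np.cos(y)]]);o=np.array([.5664,-.2408]);u=[]
    for n,(x0,x1,y0,y1) in(('top',(405,440,200,235)),('side',(260,292,92,122))):
        im=ctrl.snapshot(n);cv2.imwrite(f'pics/{n}_{tag}.png',im);m=(cv2.cvtColor(im,cv2.COLOR_BGR2GRAY)[y0:y1,x0:x1]<42).astype(np.uint8)
        k,l,st,ce=cv2.connectedComponentsWithStats(m);
        if k<2: print(n,'no knob');return
        i=1+st[1:,4].argmax();print(n,st[i,4],ce[i]+[x0,y0]);u.append(ce[i]+[x0,y0])
    p,e=tri(*u);print('knob',p,'gap',e,'warmer',((p[:2]-o)@R).round(4))
if __name__=='__main__':
    import sys;lever(sys.argv[1])
E
python3 - <<'E'
from lev import *
to(.4177,-.4396,.15,-20.4);lever('l0')
W=ctrl.snapshot('wrist');cv2.imwrite('pics/wl.png',W);h=cv2.cvtColor(W,cv2.COLOR_BGR2GRAY);C=cam('wrist');print('pred knob',proj(C,[(.4599,-.4565,.1208)]))
m=(h[0:240,150:400]<40).astype(np.uint8);k,l,st,ce=cv2.connectedComponentsWithStats(m)
for i in range(1,k):
    if 80<st[i,4]<3000: print(st[i],ce[i]+[150,0])
E
```

```text
t 53.7 g [ 0.416  -0.4397  0.3894] yaw -20.36 tilt [-0.07  0.09] F [-0.8 -0.1  0.2] M [ 0.09  0.03 -0.03] w 0.004
turn_z 0.04 shift mm [  1.5  -0.6 239.4]
top 47 [422.40425532 217.36170213]
side 22 [278.90909091 103.90909091]
knob [ 0.4608 -0.4551  0.1236] gap 0.0009 warmer [-0.0243 -0.2377]
pred knob [[254.36023367 130.71454858]]
[ 96 119  18  18 258] [254.29844961 127.62790698]
```

Emit:
arm_command --rows '[[[0,0,0.03],[0,0,0],0.0],[[0,0,0.035],[0,0,0],0.0],[[0,0,0.035],[0,0,0],0.0],[[0,0,0.035],[0,0,0],0.0],[[0,0,0.035],[0,0,0],0.0],[[0,0,0.035],[0,0,0],0.0],[[0,0,0.03],[0,0,0],0.0],[[0,0,0.025],[0,0,0],0.0],[[0,0,0.015],[0,0,0],0.0],[[0,0,0.005],[0,0,0],0.0],[[0,0,0],[0,0,0],0.0],[[0,0,0],[0,0,0],0.0]]'

```text
time_s: 55.35
ee_pos: [0.4166, -0.4402, 0.1175]
ee_rot: [[0.937, -0.349, 0.001], [-0.349, -0.937, -0.001], [0.001, 0.001, -1.0]]
wrist_force: [0.1, -0.4, 0.2]
width: 0.005
finger_force: 0.0
```

Emit:
arm_command --rows '[[[0.008,0,0],[0,0,0],0.0],[[0.008,0,0],[0,0,0],0.0],[[0.008,0,0],[0,0,0],0.0],[[0.006,0,0],[0,0,0],0.0],[[0.005,0,0],[0,0,0],0.0],[[0.005,0,0],[0,0,0],0.0],[[0.005,0,0],[0,0,0],0.0],[[0.005,0,0],[0,0,0],0.0],[[0,0,0],[0,0,0],0.0]]'

```text
time_s: 56.48
ee_pos: [0.4635, -0.4575, 0.1165]
ee_rot: [[0.937, -0.349, 0.0], [-0.349, -0.937, -0.0], [0.0, 0.0, -1.0]]
wrist_force: [-0.1, -0.1, 0.4]
width: 0.006
finger_force: 0.0
```

```bash
python3 - <<'E'
from lev import *
to(.4177,-.4396,.15,-20.4);lever('l1')
E
```

```text
t 56.5 g [ 0.4635 -0.4575  0.1105] yaw -20.41 tilt [ 0.02 -0.01] F [-0.1 -0.1  0.4] M [-0.04  0.03 -0.02] w 0.006
turn_z -0.01 shift mm [-49.2  -0.8 -39.5]
top 34 [420.17647059 207.38235294]
side 15 [278.53333333  92.73333333]
knob [ 0.4771 -0.4192  0.202 ] gap 0.0212 warmer [-0.0215 -0.1983]
```

Emit:
arm_command --rows '[[[0.005,0,0],[0,0,0],0.0],[[0.005,0,0],[0,0,0],0.0],[[0.004,0,0],[0,0,0],0.0],[[0,0,0],[0,0,0],0.0]]'

```text
time_s: 57.08
ee_pos: [0.4765, -0.4623, 0.1165]
ee_rot: [[0.937, -0.349, 0.0], [-0.349, -0.937, -0.0], [0.0, 0.0, -1.0]]
wrist_force: [-0.6, 0.5, 0.2]
width: 0.007
finger_force: 0.0
```

Emit:
arm_command --rows '[[[0.003,0,0],[0,0,0],0.0],[[0.003,0,0],[0,0,0],0.0],[[0,0,0],[0,0,0],0.0]]'

```text
time_s: 57.45
ee_pos: [0.4819, -0.4642, 0.1164]
ee_rot: [[0.937, -0.349, -0.0], [-0.349, -0.937, 0.0], [-0.0, -0.0, -1.0]]
wrist_force: [-1.7, 0.3, -0.6]
width: 0.002
finger_force: 0.7
```

Emit:
arm_command --rows '[[[0.003,0,0],[0,0,0],0.0],[[0,0,0],[0,0,0],0.0]]'

```text
time_s: 57.7
ee_pos: [0.4848, -0.4654, 0.1166]
ee_rot: [[0.937, -0.349, 0.0], [-0.349, -0.937, 0.0], [0.0, -0.0, -1.0]]
wrist_force: [-2.7, 1.0, -0.9]
width: 0.005
finger_force: 0.7
```

Emit:
arm_command --rows '[[[0.003,0,0],[0,0,0],0.0],[[0,0,0],[0,0,0],0.0]]'

```text
time_s: 57.95
ee_pos: [0.4868, -0.4661, 0.1165]
ee_rot: [[0.937, -0.349, -0.002], [-0.349, -0.937, 0.001], [-0.002, -0.001, -1.0]]
wrist_force: [-7.4, 2.7, 2.7]
width: 0.006
finger_force: 3.7
```

Emit:
arm_command --rows '[[[0.0015,0,0],[0,0,0],0.0],[[0,0,0],[0,0,0],0.0]]'

```text
time_s: 58.2
ee_pos: [0.4873, -0.4662, 0.1163]
ee_rot: [[0.937, -0.349, -0.004], [-0.349, -0.937, 0.003], [-0.005, -0.001, -1.0]]
wrist_force: [-11.3, 4.9, 4.4]
width: 0.009
finger_force: 6.7
```

Emit:
arm_command --rows '[[[-0.01,0,0],[0,0,0],0.0],[[-0.02,0,0],[0,0,0],0.0],[[-0.02,0,-0.02],[0,0,0],0.0],[[0,0,-0.05],[0,0,0],0.0],[[0,0,-0.05],[0,0,0],0.0],[[0,0,-0.05],[0,0,0],0.0],[[0,0,-0.05],[0,0,0],0.0],[[0,0,-0.05],[0,0,0],0.0],[[0,0,0],[0,0,0],0.0],[[0,0,0],[0,0,0],0.0]]'

```text
time_s: 59.45
ee_pos: [0.442, -0.4494, 0.386]
ee_rot: [[0.937, -0.349, 0.0], [-0.349, -0.937, 0.0], [0.0, -0.0, -1.0]]
wrist_force: [0.3, -0.5, 0.4]
width: 0.008
finger_force: 0.0
```

```bash
python3 - <<'E'
from t import *
from lev import *
to(.4177,-.4396,.15,-20.4);lever('l2')
W=ctrl.snapshot('wrist');cv2.imwrite('pics/wl2.png',W);C=cam('wrist');h=cv2.cvtColor(W,cv2.COLOR_BGR2GRAY)
m=(h[0:240,150:400]<40).astype(np.uint8);k,l,st,ce=cv2.connectedComponentsWithStats(m)
y=np.radians(-20.4);R=np.array([[np.cos(y),-np.sin(y)],[np.sin(y),np.cos(y)]]);o=np.array([.5664,-.2408])
for i in range(1,k):
    if 80<st[i,4]<3000: print(st[i],ce[i]+[150,0],'warmer',((plane(C,[ce[i]+[150,0]],.122)[0,:2]-o)@R).round(4))
grey(W,C,(0,512,0,250))
T=cv2.imread('pics/top_l2.png');grey(T,cam('top'),(275,440,130,250))
S=cv2.imread('pics/side_l2.png');h=cv2.cvtColor(S,cv2.COLOR_BGR2GRAY)[300:345,262:310];k,l,st,ce=cv2.connectedComponentsWithStats((h<38).astype(np.uint8))
for i in range(1,k):
    if st[i,4]>40: print('bar side',st[i]+[262,300,0,0,0])
# bystanders: changes on the bench between first and last top pictures
d=cv2.absdiff(T,cv2.imread('pics/top0.png')).max(2);k,l,st,ce=cv2.connectedComponentsWithStats(cv2.morphologyEx((d>60).astype(np.uint8),cv2.MORPH_OPEN,np.ones((3,3))))
for i in range(1,k):
    if st[i,4]>25: print('diff',st[i],ce[i].round())
E
```

```text
t 59.5 g [ 0.442  -0.4494  0.38  ] yaw -20.42 tilt [0.01 0.01] F [ 0.3 -0.5  0.4] M [ 0.13  0.06 -0.06] w 0.008
turn_z -0.02 shift mm [-26.2  -0.8 230. ]
top 32 [426.90625 201.84375]
side 22 [265.77272727 100.90909091]
knob [ 0.511  -0.4734  0.1226] gap 0.0041 warmer [ 0.0292 -0.2373]
[ 95  99  19  19 281] [254.09608541 107.91814947] warmer [ 0.0332 -0.239 ]
px [ 53. 128.] warmer mm [ 4.7 98.3] [95.8 88. ] 89.9
px [142. 126.] warmer mm [  4.1 -53.3] [88.  97.8] 0.9
px [ 48. 128.] warmer mm [ 4.6 94.9] [ 94.5 111. ] 0.1
px [137. 127.] warmer mm [  4.4 -53.2] [106.5  93.3] 89.7
px [364. 193.] warmer mm [ -0.5 -47.6] [112.6 104. ] 89.8
px [321. 178.] warmer mm [ -0.  101.7] [110.6 104.4] 89.9
bar side [274 315  23  18  84]
diff [231 169  31  29 756] [246. 183.]
diff [488 182  12  12  85] [493. 188.]
diff [155 199  35  35 744] [172. 216.]
diff [416 198  14   8  78] [423. 202.]
diff [106 208  31  31 371] [122. 223.]
diff [384 213  19  26 242] [394. 226.]
diff [266 221  22  38 547] [276. 240.]
diff [410 222  10   9  74] [415. 226.]
diff [461 229  11   9  65] [466. 233.]
diff [326 267   8  11  70] [329. 272.]
diff [ 391  267   85  101 3356] [430. 310.]
diff [475 279  33  13 236] [491. 285.]
diff [ 281  290   71   50 1728] [316. 315.]
diff [356 305   9   7  52] [360. 308.]
diff [492 306   6  21 115] [495. 316.]
diff [ 422  332   90   52 2285] [463. 352.]
diff [296 353  24   9 133] [309. 357.]
```

The lever is at +29 mm, against its stop. As a last check, I'm looking for tray slides (pink dots) anywhere off the plate, in case a third tray was hidden by the arm at the start.

```bash
python3 - <<'E'
from m import *
for n in('top_l2','side_l2','top0','side0'):
    im=cv2.imread(f'pics/{n}.png');m=seg(im,(150,25,120),(180,140,255));k,l,st,ce=cv2.connectedComponentsWithStats(m)
    print(n,[tuple(int(v) for v in ce[i]) for i in range(1,k) if st[i,4]>=4])
C=cam('top')
T=cv2.imread('pics/top_l2.png')
h=cv2.cvtColor(T,cv2.COLOR_BGR2HSV);m=((h[...,2]>110)&(h[...,1]<60)).astype(np.uint8);k,l,st,ce=cv2.connectedComponentsWithStats(m)
for i in range(1,k):
    P=plane(C,[ce[i]],.013)[0]
    if 200<st[i,4]<6000 and P[0]<.85: print(st[i],P.round(3))
E
```

```text
top_l2 [(296, 101), (300, 108), (304, 115), (172, 140), (166, 146), (160, 152), (313, 171), (322, 174), (330, 176), (357, 186), (365, 189), (373, 192)]
side_l2 [(254, 137), (251, 142), (248, 147), (238, 162), (234, 168), (232, 173), (176, 184), (168, 186), (160, 189), (177, 298), (183, 305), (188, 312)]
top0 [(296, 101), (300, 108), (304, 115), (172, 140), (166, 146), (160, 152), (254, 178), (237, 180), (246, 179), (177, 208), (170, 212), (162, 216)]
side0 [(176, 184), (168, 186), (160, 189), (232, 224), (231, 231), (232, 239), (258, 296), (177, 298), (262, 304), (183, 305), (188, 312), (266, 313)]
[240 120  25  26 403] [0.769 0.075 0.013]
[  88  175   50   65 1614] [0.532 0.545 0.013]
[ 453  183   59   86 1381] [ 0.43  -0.742  0.013]
[ 280  290   77   76 2772] [ 0.107 -0.129  0.013]
[ 66 350  58  15 508] [0.022 0.629 0.013]
[ 71 369  64  15 612] [-0.049  0.608  0.013]
```

Only the two trays on the plate and the orange look-alikes carry slides, so there is no third tray. Handing in.

```bash
python3 -c "
from h import *
print(ctrl.close_job())"
```

```text
the job is handed in; nothing more can be done
None
```

The job is handed in: both trays found on the bench stand flat on the warmer's plate, the spatula hangs by its eye on the peg, and the lever is pushed over to its stop, all confirmed by camera measurements at about 60 s of the 210 s.

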